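# Gauge a tube offcut with the thumbwheel of a bench length gauge

## Robot

A 6-joint arm with a two-finger parallel gripper is mounted at the origin on a cart in front of the work surface, level with it; the furniture and walls round the work are solid. World frame = base frame: x ahead of the robot, y to its left, z up, the work surface at z = 0. Lengths are in m, angles in rad, forces in N, time in s.
With the tool pointing down it reaches from about 0.3 to 0.775 m from the base axis. Payload 14.6 kg.
Tool frame: the origin (TCP) lies at the very end of the fingers, on their centre line; the grasp point (between the pads) lies 19 mm behind it (ctrl.hold_point_z is the z of the grasp point in the tool frame, in m); z points along the fingers, y is the direction in which the jaws open and shut (so a half turn about z gives the same grasp; the last joint's range is limited). The gripper opens to 94 mm and grips with 3 to 60 N. Pads are 16 mm wide; open, the fingers measure 119 mm over their backs; the gripper's body (75 mm by 177 mm) begins 78 mm behind the grasp point.
Start: joints at [-1.322, 0.3, 1.521, -0, 1.321, -0.067], TCP at [0.171, -0.523, 0.205] pointing down, gripper open.
Joint ranges: [-3.03, 3.03], [-0.79, 2.21], [0.23, 2.52], [-1.04, 4.18], [0, 3.07], [-2.55, 2.55]. Speed limits (rad/s): [2.22, 2.22, 2.57, 3.14, 3.14, 3.14].

## Interface

Orientations are given as [roll, pitch, yaw] about the fixed x, y, z axes, in that order (R = Rz(yaw) Ry(pitch) Rx(roll)).
In Python, from station import ctrl, cams, hand_in gives the robot as it stands.
- The arm moves only by the tool servo_tool, never from a script. Its argument "rows" is a list of rows, each a list of 7 numbers: the shift along the world's x, y, z in m, then the turn, a rotation vector about the world's x, y, z in rad, then the gripper command: -1 is shut, 1 is fully open, values between are in proportion. A call has exactly 8 rows; each row is the pose to reach, as a shift and turn from the pose measured when the call began; what a row does not reach only later rows make up. A row lasts 1/12 s, in which the tool goes at most 41.7 mm and 7.16 degrees, less where a joint would pass 70% of its speed; a pose out of reach is approached as far as the arm can. A call with a gripper value outside its range is refused whole. The fingers move at their own pace and stop on an object; "newtons" is the grip in N (left out, the last holds). Time passes only in rows, so rows that repeat a pose let the fingers close, or fill a call up. It gives the time, the measured TCP pose, the force and the opening at its end, in the units of the state.
- ctrl.get_obs(): the state, without advancing time (a new reading comes with each control period).
- cams.camera(name): name is "side" or "top"; returns a dict with "image" (400x640x3 uint8, red, green, blue), "depth" (400x640 float32, m along the optical axis (not along the pixel's ray), 0 where there is no reading), "fx", "fy", "cx", "cy" (pixels), "rvec" (rotation vector, rad) and "tvec" (3), from world to camera coordinates, as OpenCV has them. Camera axes: x right, y down, z forward; pixel columns grow to the right and rows downward; lengths in m; the calibration is good to about 2 mm. A picture is of the moment at which its call begins.
- hand_in(): hands the job in, once; it reports no verdict.
Trained networks look in a picture, given as the dict that the camera call returned (one of the last four; its "shot" number tells which), for a name from the list of things; names that differ only in an ending like _2 or _b are one class to them, and where a whole thing is asked for, a point or a joint stands for the part that bears it (a point fixed in the world has none). Each returns a list of dicts, best first, with "p" (0 to 1); they miss things now and then, are a little off and sometimes report something else, mostly with a low value. They report only what shows in the picture. A call takes as long as a camera call. They do not tell look-alikes from the thing itself.
- cams.spot_in(picture, name): "box" ([left, top, right, bottom] as shares, 0 to 1, of the picture: columns of its width, rows of its height, round what is visible of it).
- cams.place_of(picture, name): "at" ([column, row] as shares, 0 to 1, of the picture: columns of its width, rows of its height: a listed point, or the origin of a listed thing).
The state is a dict: "time_s": time; "qpos": joint angles; "joint_vel": joint speeds; "tau": joint torques, N m; "ee_pos": TCP position; "eef_rot": TCP orientation; "force": force on the tool from outside, world axes, zero at the start; "moment": the same for the moment, N m; "grip_width": finger opening in m.
Only numpy, scipy, OpenCV 4.12 (cv2) and the standard library are available. Lean on these libraries where they do the work, as an engineer would, in place of code of your own. Each camera call takes 0.05 s, during which the arm holds its last target.

## Task

Lay the middle-length one of the three square tube offcuts flat in the bed of the bench length gauge, then roll the gauge's thumbwheel with a fingertip, lightly, until the jaw has pushed the tube up against the sprung anvil and bears on it with a gentle, definite gauging pressure. Leave it set like that, tube nipped between jaw and anvil, so the length can be read; do not bear down on the wheel or over-squeeze the tube, move the jaw only by its wheel, and leave the other things on the bench where they are.

Things in the scene. Friction and masses are not known exactly. Their poses are not given: they have to be found in the camera images.
- gauge: bench length gauge, bolted down: grey foot 78 x 264 x 12 mm, origin under its centre, z up. y runs along the bed from the headstock with the thumbwheel (aluminium, x -28 to 22, y -127 to -61, top z 45.5) to the tailstock with the sprung anvil (y 100 to 126, top z 54). Bed top at z 22, between guide strips 6 mm high and 30 mm apart (x -15 to 15)
- bed_seat (a point): point on the bed's top, on its centre line (gauge x 0, y 26), over which the tube's middle may be laid; axes as the gauge's. The anvil's face is 58 mm away at +y, the jaw's face 61 to 71 mm away at -y at the start. A tube in the bed has its middle 12.5 mm above this point and ends up 3 to 7 mm from it towards +y
- wheel_crown (a point): top of the thumbwheel's rim, mid width; axes as the gauge's. Firm tyre, radius 24, 10 mm wide, axle along x; only its top 5 mm stands out of a slot 33 x 13 mm in the headstock's deck. Press lightly and drag the rim towards the anvil (+y) to close the jaw: 1 mm at the rim moves it 0.375 mm, so it takes several strokes. It gives well under 1 mm at 10 N
- thumbwheel: the thumbwheel, origin at its centre, 24 mm below the crown; turns about x. Pressing it with 15 N or more is bearing down on it; 4 to 10 N is a light touch
- ram: sliding jaw, steel head 27 wide, 24 high (z 22.5 to 46.5), origin at the centre of its back, measuring face 12 mm from there to +y. Geared to the wheel; a 5 N brake holds it where it is left. Rolling it free takes about 2 N of drag at the rim (less once the finger stops), each newton of jaw force 0.375 N more. Gauging pressure: over 2.5 N, never over 12 N; let go, it keeps up to 5 N
- anvil: sprung anvil facing the jaw, head 27 x 10 x 24 mm, origin at the centre of its measuring face. It yields along +y, 1 mm per 3 N, up to 5 mm
- tube_mid (a point): centre of the middle-length offcut, the one to gauge: square metal tube 25 x 25 mm, 110 mm long (along its y), open ends, 0.1 to 0.17 kg; starts lying on the bench. It slides along the bed with about 1 N
- tube_offcut_0: the same 110 mm tube, origin at the centre of its underside
- tube_offcut_1: the longest offcut, 32 x 32 x 160 mm (length along y), loose on the bench, origin at the centre of its underside; leave it
- tube_offcut_2: the shortest offcut, 25 x 25 x 90 mm (length along y), loose on the bench, origin at the centre of its underside; leave it
- plug_gauge: plug gauge with a black grip, 12 x 98 mm, lying in front of the length gauge; leave it
- hex_key: small black hex key, 30 x 88 mm, lying in front of the length gauge; leave it
Mind the look-alikes: they are no part of the job. Leave any blue look-alike of the tube_offcut_0 alone.

How it is judged:
By the outcome, as a careful person would: the job done as asked, in the order asked, and still so for the second after the job is handed in, with the robot touching nothing.
It also fails if it takes over 61 s, if anything falls off the work surface, if the arm or the gripper's body presses on something with over 40 N, if the wrist force passes 120 N, or if a joint passes its speed limit or range.

## Working session

There is one attempt and no reset: what is moved stays moved. The work goes in short steps, Python scripts to look and compute and a tool call to move; the robot and the scene stay as the last step left them, time stands still between calls to the robot, and variables do not carry over. Pictures are saved under pics/ and viewed, and the job is handed in when it is done.

Besides the shell and the picture viewer there is one more tool, called after ">>>" as name(argument=value, ...), one argument or row to a line, values as JSON. servo_tool: Moves the arm, as the interface text tells. Its arguments: {"type":"object","properties":{"rows":{"type":"array"},"newtons":{"type":"number"}},"required":["rows"]}

```bash
mkdir -p pics; ls; cat > h.py <<'E'
import numpy as np, cv2
from station import ctrl, cams, hand_in
def w2c(p):
    R,_=cv2.Rodrigues(np.array(p['rvec'],float)); return R,np.array(p['tvec'],float).ravel()
def ray(p,u,v,z):
    R,t=w2c(p); d=R.T@np.array([(u-p['cx'])/p['fx'],(v-p['cy'])/p['fy'],1]); c=-R.T@t
    return c+d*(z-c[2])/d[2]
def cloud(p):
    R,t=w2c(p); h,w=p['depth'].shape; v,u=np.mgrid[:h,:w]; d=p['depth']
    P=np.stack([(u-p['cx'])/p['fx']*d,(v-p['cy'])/p['fy']*d,d],-1)
    return (P-t)@R
def save(p,n): cv2.imwrite('pics/'+n,cv2.cvtColor(p['image'],cv2.COLOR_RGB2BGR))
E
python3 - <<'E'
from h import *
o=ctrl.get_obs();print(o)
for n in('top','side'):
    p=cams.camera(n);save(p,n+'0.png');C=cloud(p)
    for k in['gauge','bed_seat','wheel_crown','tube_mid','tube_offcut_1','ram','anvil','plug_gauge']:
        for r in cams.place_of(p,k)[:3]:
            u,v=r['at'][0]*640,r['at'][1]*400
            print(n,k,round(r['p'],2),round(u),round(v),C[min(int(v),399),min(int(u),639)].round(3))
E
```

```text
pics
{'time_s': 0.0, 'qpos': array([-1.32163199e+00,  3.00485859e-01,  1.52158002e+00,  5.16197590e-06,
        1.32069905e+00, -6.65970414e-02]), 'joint_vel': array([ 0.00078262,  0.00048909, -0.00164416, -0.00074064,  0.00025069,
       -0.00150527]), 'tau': array([ 1.93064084e-04, -5.31810522e+01, -3.52739167e+01,  7.07167760e-02,
        2.44114827e-02, -9.92695573e-05]), 'ee_pos': array([ 0.1707323 , -0.52255303,  0.20487868]), 'eef_rot': array([-3.14042331e+00, -8.30013934e-05,  3.15760045e-01]), 'force': array([-0.24393406, -0.77451836, -1.14319066]), 'moment': array([-0.0090963 , -0.06940514,  0.01911242]), 'grip_width': 0.09382069320682775}
top gauge 0.94 212 183 [0.535 0.105 0.022]
top gauge 0.23 350 195 [ 0.494 -0.276  0.021]
top bed_seat 0.83 207 184 [0.533 0.119 0.023]
top bed_seat 0.57 310 185 [ 0.523 -0.165  0.034]
top wheel_crown 0.64 248 185 [0.524 0.005 0.051]
top wheel_crown 0.6 230 180 [0.543 0.058 0.022]
top wheel_crown 0.59 271 229 [ 0.406 -0.054 -0.004]
top tube_mid 0.93 441 251 [ 0.338 -0.517  0.025]
top tube_mid 0.76 379 242 [ 0.363 -0.349  0.022]
top tube_mi
[... 263 characters left out ...]
0.528 0.176 0.023]
top anvil 0.41 186 186 [0.528 0.18  0.022]
top plug_gauge 0.48 213 234 [0.395 0.107 0.009]
side gauge 0.62 330 184 [0.54  0.047 0.039]
side bed_seat 0.82 325 175 [0.526 0.13  0.025]
side wheel_crown 0.96 330 187 [0.538 0.017 0.046]
side tube_mid 0.95 320 248 [ 0.491 -0.274  0.023]
side tube_mid 0.68 262 319 [ 0.338 -0.534  0.026]
side tube_mid 0.56 275 267 [ 0.361 -0.357  0.025]
side tube_offcut_1 0.96 328 229 [ 0.519 -0.178  0.013]
side tube_offcut_1 0.78 275 272 [ 0.364 -0.375  0.027]
side tube_offcut_1 0.67 258 321 [ 0.331 -0.538  0.02 ]
side ram 0.36 325 184 [0.521 0.033 0.044]
side anvil 0.54 322 167 [0.516 0.181 0.025]
side plug_gauge 0.47 290 181 [0.393 0.106 0.009]
```

View pics/top0.png

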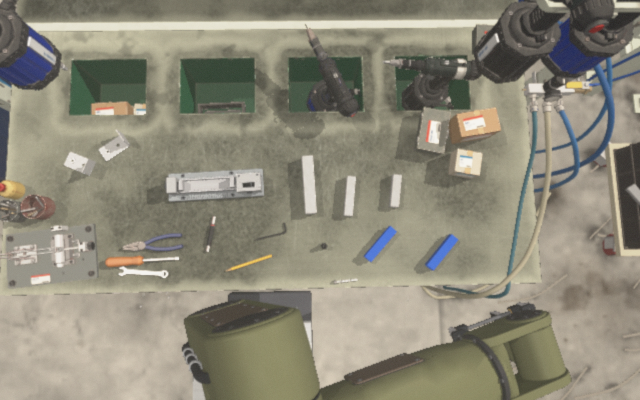

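View pics/side0.png

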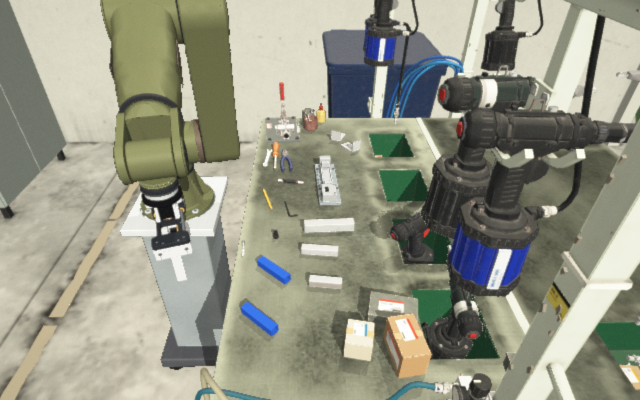

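The top view shows three grey tubes at columns 310, 350 and 396. The middle-length one is at about (350,196), with blue look-alikes at (380,244) and (441,252). The gauge is at (215,185), with its wheel to the right. Next I'll fit the poses.

```bash
python3 - <<'E'
from h import *
for n in('top','side'):
    p=cams.camera(n);C=cloud(p)
    z=C[...,2]
    # tube
    for nm,(x0,x1,y0,y1,z0,z1) in dict(tube=(.40,.60,-.31,-.225,.012,.04),short=(.40,.60,-.45,-.34,.012,.04),long=(.40,.65,-.225,-.11,.015,.05),gauge=(.44,.63,-.06,.28,.006,.07),plane=(.44,.47,-.3,0.1,-.03,.03),deck=(.49,.58,-.02,.08,.036,.06)).items():
        m=(C[...,0]>x0)&(C[...,0]<x1)&(C[...,1]>y0)&(C[...,1]<y1)&(z>z0)&(z<z1)&(p['depth']>0)
        P=C[m]
        r=cv2.minAreaRect((P[:,:2]*1000).astype(np.float32))
        print(n,nm,m.sum(),np.round(r[0],1),np.round(r[1],1),round(r[2],1),'zmed',np.median(P[:,2]).round(4),np.percentile(P[:,2],[5,95]).round(4), P[:,:2].mean(0).round(4))
    if n=='top': c=p['image'][150:220,150:370];s=3.6
    else: c=p['image'][140:270,270:400];s=4.5
    cv2.imwrite(f'pics/{n}z.png',cv2.resize(c[...,::-1],None,fx=s,fy=s,interpolation=cv2.INTER_CUBIC))
    print(n,'cam',(-w2c(p)[0].T@w2c(p)[1]).round(3))
E
```

```text
top tube 367 [ 492.2 -274.7] [ 25.  110.2] 83.4 zmed 0.0245 [0.0201 0.0284] [ 0.4919 -0.2742]
top short 320 [ 474.4 -399.7] [ 26.2 151.9] 81.9 zmed 0.0241 [0.0181 0.0286] [ 0.5009 -0.402 ]
top long 672 [ 525.6 -162.4] [159.7  32.2] 2.3 zmed 0.0317 [0.0276 0.036 ] [ 0.525  -0.1623]
top gauge 2708 [532.4 110.2] [181.4 335.9] 0.9 zmed 0.021 [0.0087 0.0515] [0.5296 0.0971]
top plane 1442 [ 455.  -100.5] [ 30.  398.8] 0.0 zmed 0.0002 [-0.0038  0.0238] [ 0.4548 -0.0974]
top deck 428 [532.   16.5] [70.8 51.5] 89.6 zmed 0.0458 [0.0409 0.0497] [0.533  0.0128]
top cam [ 0.343 -0.133  1.231]
side tube 305 [ 491.2 -275.7] [ 28.3 108.5] 84.0 zmed 0.0238 [0.0139 0.0276] [ 0.4913 -0.2792]
side short 321 [ 473.5 -401.2] [ 29.9 149.7] 83.5 zmed 0.0237 [0.014  0.0273] [ 0.5006 -0.4068]
side long 503 [ 524.8 -164.1] [159.8  41.8] 2.7 zmed 0.0306 [0.0176 0.0343] [ 0.5229 -0.1682]
side gauge 937 [531.9  95.1] [160.8 270.7] 22.2 zmed 0.0227 [0.009  0.0495] [0.5292 0.081 ]
side plane 619 [456.1 -99.9] [ 27.8 399.3] 0.0 zmed 0.0008 [-0.0028  0.0265] [ 0.4552 -0.13  ]
side deck 146 [531.1  16.7] [49.  74.4] 3.2 zmed 0.0451 [0.0415 0.0492] [0.5314 0.0126]
side cam [ 0.45  -1.179  0.862]
```

```bash
ls pics
```

```text
side0.png
sidez.png
top0.png
topz.png
```

View pics/topz.png

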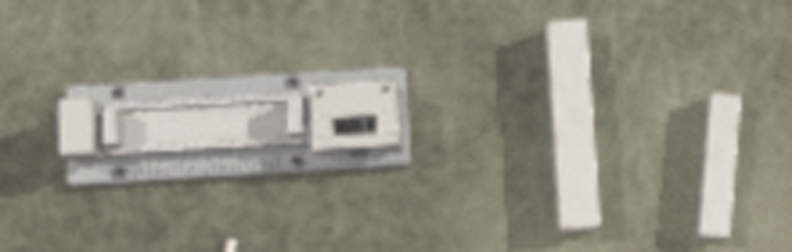

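View pics/sidez.png

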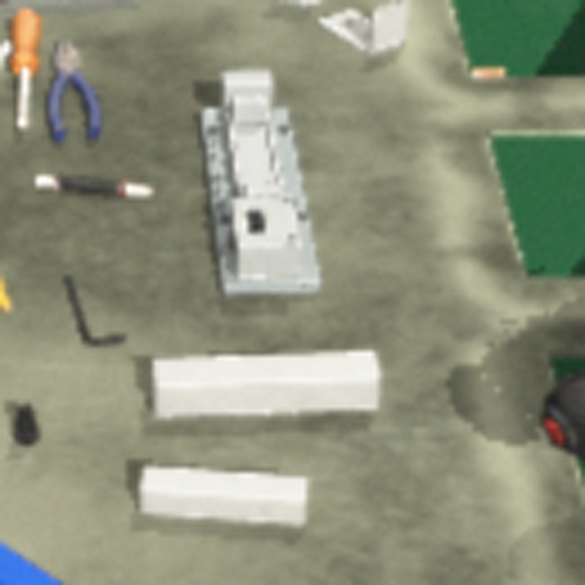

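```bash
python3 - <<'E'
from h import *
from scipy.optimize import minimize
# occupancy-like fit of gauge: average z mean over multiple shots, print grid
Cs=[]
p=cams.camera('top');C=cloud(p);z=C[...,2]
m=(z>.007)&(z<.07)&(C[...,0]>.48)&(C[...,0]<.59)&(C[...,1]>-.06)&(C[...,1]<.26)
P=C[m]; r=cv2.minAreaRect((P[:,:2]*1000).astype(np.float32)); print(r)
# edges of foot: z>.007 by column, using side lines in y bins
for y in np.arange(-.03,.245,.02):
    q=P[(P[:,1]>y)&(P[:,1]<y+.02)]; print(round(y+.01,3),np.percentile(q[:,0],[1,99]).round(4),end=' | ')
    b=q[q[:,2]>.036]; print(b[:,:2].min(0).round(4) if len(b) else '', b[:,:2].max(0).round(4) if len(b) else '')
for y in (P[:,1].min(),P[:,1].max()): print(y)
E
```

```text
((539.7886962890625, 103.56858825683594), (100.00674438476562, 277.0124816894531), 3.9813716411590576)
-0.02 [0.4983 0.5742] | [ 0.5086 -0.0296] [ 0.5576 -0.0101]
0.0 [0.4982 0.5747] | [ 0.5063 -0.01  ] [0.5579 0.0097]
0.02 [0.4963 0.5722] | [0.5067 0.0105] [0.5577 0.0299]
0.04 [0.4964 0.5726] | [0.5079 0.0302] [0.5551 0.0494]
0.06 [0.4966 0.5702] | [0.5207 0.05  ] [0.5468 0.0522]
0.08 [0.4942 0.5707] |  
0.1 [0.4945 0.571 ] |  
0.12 [0.4928 0.5684] |  
0.14 [0.4925 0.569 ] |  
0.16 [0.4906 0.5666] |  
0.18 [0.4908 0.567 ] | [0.5152 0.18  ] [0.5423 0.1899]
0.2 [0.4892 0.5646] | [0.5054 0.1901] [0.5494 0.2098]
0.22 [0.4885 0.5682] | [0.5054 0.2104] [0.5497 0.2287]
0.24 [0.4817 0.5766] |  
-0.03489071594391098
0.2450032059913333
```

```bash
cat > fit.py <<'E'
from h import *
from scipy.optimize import differential_evolution
def loc(P,q):
    c,s=np.cos(q[2]),np.sin(q[2]); d=P[:,:2]-q[:2]
    return d[:,0]*c+d[:,1]*s, -d[:,0]*s+d[:,1]*c
def gz(P,q):
    x,y=loc(P,q); z=np.zeros(len(P))
    z[(abs(x)<.039)&(abs(y)<.132)]=.012
    bed=(abs(x)<.021)&(y>-.061)&(y<.1); z[bed]=.025
    z[(x>-.028)&(x<.022)&(y>-.127)&(y<-.061)]=.0455
    z[(abs(x)<.022)&(y>.1)&(y<.126)]=.054
    return z
def box(L,W):
    def f(P,q):
        x,y=loc(P,q); z=np.zeros(len(P)); z[(abs(x)<W/2)&(abs(y)<L/2)]=W; return z
    return f
def fit(P,f,c,r=.02):
    cost=lambda q: np.minimum(abs(P[:,2]-f(P,q)),.015).mean()
    R=differential_evolution(cost,[(c[0]-r,c[0]+r),(c[1]-r,c[1]+r),(c[2]-.15,c[2]+.15)],seed=1,popsize=20,maxiter=120,tol=1e-6)
    return R.x,R.fun
def sub(C,c,rx,ry):
    m=(abs(C[...,0]-c[0])<rx)&(abs(C[...,1]-c[1])<ry)&(C[...,2]>-.02)&(C[...,2]<.08); return C[m]
E
python3 - <<'E'
from fit import *
for n in('top','side'):
    C=[cloud(cams.camera(n)) for _ in range(2 if n=='top' else 1)]
    for nm,f,c,rx,ry in(('gauge',gz,(.531,.098,.042),.07,.16),('mid',box(.11,.025),(.492,-.274,-.11+3.14159-3.14159),.08,.04),('long',box(.16,.032),(.525,-.163,0),.1,.045)):
        # tube y axis nearly along world x: yaw ~ +-pi/2
        if nm!='gauge': c=(c[0],c[1],-1.5708+ (.11 if 0 else 0))
        P=np.concatenate([sub(c_,c,rx,ry) for c_ in C])
        best=fit(P,f,c); print(n,nm,len(P),best[0].round(4),round(best[1],5), 'base',round(np.minimum(abs(P[:,2]),.015).mean(),4))
p=cams.camera('top')
g=p['image'].mean(-1); 
sl=g[176:194,232:264]; print(sl.round().astype(int))
for u,v in((248.3,184.7),): print(ray(p,u-.5,v-.5,.0455),ray(p,u-.5,v-.5,.0505))
E
```

```text
top gauge 11201 [0.5327 0.0972 0.0413] 0.00275 base 0.0075
top mid 3187 [ 0.4927 -0.2751 -1.6891] 0.00211 base 0.005
top long 4455 [ 0.5264 -0.1624 -1.5293] 0.00201 base 0.0059
side gauge 1868 [0.5311 0.0993 0.0377] 0.00347 base 0.0076
side mid 968 [ 0.4904 -0.2719 -1.6561] 0.00365 base 0.0061
side long 1207 [ 0.5243 -0.1602 -1.5619] 0.00474 base 0.0079
[[201 181 167 172 185 188 158 174 205 207 207 209 206 207 208 207 208 207
  205 208 205 206 207 207 205 204 205 195 164 155 153 126]
 [205 191 134 141 173 196 189 202 207 208 208 208 206 208 208 207 206 208
  208 206 206 207 207 205 207 206 208 198 173 161 156 126]
 [210 196 118 126 176 202 205 208 207 205 205 208 208 209 208 207 207 207
  207 207 208 208 207 208 208 208 207 199 176 158 153 128]
 [210 191 117 119 171 203 205 206 206 208 207 208 208 208 207 207 205 206
  206 208 206 207 209 207 207 208 207 200 175 160 154 129]
 [207 188 121 119 166 204 208 206 205 208 206 208 207 207 206 207 205 205
  203 204 205 206 210 207 206 207 207 201 182 161 154 135]
 [207 186 122 113 162 205 210 203 204 208 205 206 203 201 195 191 188 186
  185
[... 1020 characters left out ...]
07 206 205 206 206 207 208 210 208 207
  207 206 207 207 203 200 193 190 189 186 173 154 167 159]
 [118 111 113 122 156 209 203 198 193 191 189 186 183 185 187 190 184 184
  183 183 183 182 176 167 153 148 138 133 134 149 161 159]
 [125 121 124 131 154 185 172 166 155 146 138 132 124 123 117 115 109 105
  104 105 114 119 121 115 118 113 114 114 115 131 158 159]
 [128 125 131 138 142 137 124 119 114 116 115 113 111 110 108  90  85  89
   89  90 104 114 118 118 120 125 134 139 138 149 164 158]
 [107 117 132 143 143 141 134 129 126 123 121 120 119 121 117 106  99 104
  104 110 122 126 126 130 141 149 161 165 162 163 168 158]]
[0.52645063 0.0038745  0.0455    ] [0.52567586 0.00329798 0.0505    ]
```

>>> servo_tool(
  rows=[
    [0.02,0.015,-0.005,0,0,-0.05,1],
    [0.05,0.04,-0.015,0,0,-0.1,1],
    [0.08,0.065,-0.025,0,0,-0.16,1],
    [0.11,0.09,-0.03,0,0,-0.22,1],
    [0.14,0.115,-0.035,0,0,-0.28,1],
    [0.17,0.138,-0.04,0,0,-0.34,1],
    [0.2,0.16,-0.045,0,0,-0.4,1],
    [0.23,0.18,-0.05,0,0,-0.431,1],
  ],
  newtons=20,
)

```text
time_s: 1.92
ee_pos: [0.4021, -0.3412, 0.1555]
eef_rot: [3.141, -0.0, -0.118]
force: [-0.1, -1.0, 0.1]
grip_width: 0.0938
```

>>> servo_tool(
  rows=[
    [0.025,0.019,-0.01,0,0,0,1],
    [0.05,0.037,-0.025,0,0,0,1],
    [0.07,0.052,-0.045,0,0,0,1],
    [0.085,0.063,-0.06,0,0,0,1],
    [0.09,0.0667,-0.08,0,0,0,1],
    [0.09,0.0667,-0.095,0,0,0,1],
    [0.09,0.0667,-0.1,0,0,0,1],
    [0.09,0.0667,-0.1,0,0,0,1],
  ],
)

```text
time_s: 2.58
ee_pos: [0.4916, -0.2743, 0.0544]
eef_rot: [-3.141, 0.002, -0.118]
force: [0.2, -0.2, 0.3]
grip_width: 0.0938
```

```bash
python3 - <<'E'
from h import *
for n in('top','side'):
    p=cams.camera(n); c=p['image'][150:250,290:410] if n=='top' else p['image'][200:300,250:370]
    cv2.imwrite(f'pics/{n}1.png',cv2.resize(c[...,::-1],None,fx=5,fy=5,interpolation=cv2.INTER_CUBIC))
print(ctrl.get_obs())
E
```

```text
{'time_s': 2.6833, 'qpos': array([-5.74360755e-01,  4.94650663e-01,  1.62299124e+00, -9.93765674e-05,
        1.02267064e+00,  1.11533161e+00]), 'joint_vel': array([-0.0011367 , -0.01441835, -0.00520716,  0.00025594, -0.00271527,
        0.00179092]), 'tau': array([ 2.67307777e-01, -5.72324610e+01, -2.92716873e+01,  4.35516774e-02,
       -1.06085613e-01, -1.05637027e-03]), 'ee_pos': array([ 0.49227901, -0.27500456,  0.05628486]), 'eef_rot': array([ 3.14095333e+00, -1.11227420e-03, -1.18843950e-01]), 'force': array([ 0.25412948, -0.21244764,  0.21426267]), 'moment': array([0.00083276, 0.00636138, 0.05156302]), 'grip_width': 0.09384043317682494}
```

View pics/side1.png

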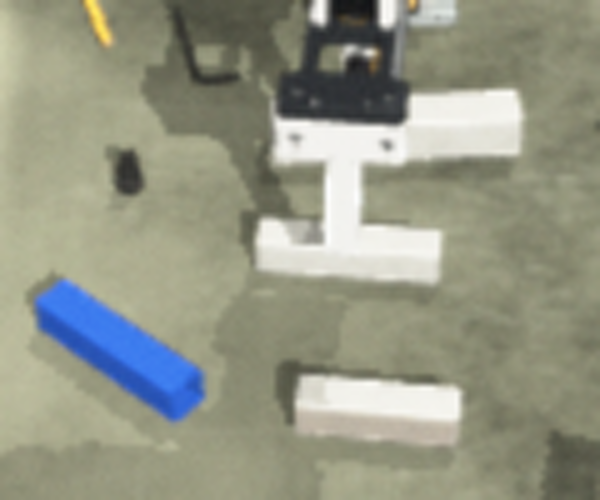

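The finger in the side view straddles the middle tube, at its centre (crop about (345,240)). I'll descend and close.

>>> servo_tool(
  rows=[
    [0,0,-0.012,0,0,0,1],
    [0,0,-0.024,0,0,0,1],
    [0,0,-0.036,0,0,0,1],
    [0,0,-0.044,0,0,0,1],
    [0,0,-0.046,0,0,0,1],
    [0,0,-0.046,0,0,0,-1],
    [0,0,-0.046,0,0,0,-1],
    [0,0,-0.046,0,0,0,-1],
  ],
  newtons=20,
)

```text
time_s: 3.35
ee_pos: [0.4926, -0.2752, 0.0107]
eef_rot: [3.141, -0.002, -0.119]
force: [-0.6, 0.2, 0.0]
grip_width: 0.0774
```

>>> servo_tool(
  rows=[
    [0,0,0,0,0,0,-1],
    [0,0,0,0,0,0,-1],
    [0,0,0,0,0,0,-1],
    [0,0,0,0,0,0,-1],
    [0,0,0,0,0,0,-1],
    [0,0,0.005,0,0,0,-1],
    [0,0,0.015,0,0,0,-1],
    [0,0,0.03,0,0,0,-1],
  ],
)

```text
time_s: 4.02
ee_pos: [0.4921, -0.2749, 0.0409]
eef_rot: [3.141, -0.0, -0.119]
force: [-0.4, -0.4, 0.5]
grip_width: 0.0241
```

>>> servo_tool(
  rows=[
    [0,0.005,0.03,0,0,0,-1],
    [0.002,0.03,0.055,0,0,0.12,-1],
    [0.006,0.065,0.075,0,0,0.24,-1],
    [0.01,0.1,0.08,0,0,0.36,-1],
    [0.014,0.135,0.08,0,0,0.48,-1],
    [0.018,0.17,0.08,0,0,0.6,-1],
    [0.022,0.205,0.08,0,0,0.72,-1],
    [0.026,0.24,0.08,0,0,0.84,-1],
  ],
)

```text
time_s: 4.68
ee_pos: [0.5182, -0.0332, 0.1221]
eef_rot: [3.14, -0.001, 0.727]
force: [1.5, -0.1, 0.5]
grip_width: 0.0004
```

```bash
python3 - <<'E'
from h import *
o=ctrl.get_obs(); print(o['time_s'],o['ee_pos'],o['eef_rot'],o['qpos'],o['force'],o['grip_width'])
E
```

```text
4.6833 [ 0.51815168 -0.03323108  0.12211278] [ 3.14038189e+00 -1.18593546e-03  7.26987990e-01] [-1.34653841e-01  3.17205493e-01  1.70362779e+00  1.24020223e-04
  1.11906824e+00  7.09101171e-01] [ 1.49847115 -0.11402105  0.45947678] 0.0003505809694400214
```

```bash
python3 - <<'E'
from fit import *
for n in('top','side'):
    p=cams.camera(n); c=p['image'][150:250,290:410] if n=='top' else p['image'][180:280,260:380]
    cv2.imwrite(f'pics/{n}2.png',cv2.resize(c[...,::-1],None,fx=5,fy=5,interpolation=cv2.INTER_CUBIC))
    C=cloud(p)
    P=sub(C,(.492,-.275),.09,.045)
    print(fit(P,box(.11,.025),(.492,-.275,-1.68)))
    q=P[P[:,2]>.012];print(cv2.minAreaRect((q[:,:2]*1000).astype(np.float32)),np.median(q[:,2]))
E
```

```text
(array([ 0.49243358, -0.27522754, -1.68466802]), np.float64(0.0021125477923860376))
((492.7388916015625, -274.48956298828125), (25.787029266357422, 110.46671295166016), 83.75826263427734) 0.024468848679327696
(array([ 0.49221962, -0.27275551, -1.64979671]), np.float64(0.0030958855046484303))
((491.5387268066406, -276.3297119140625), (29.854578018188477, 108.13836669921875), 82.36775207519531) 0.023981946349983324
```

View pics/top2.png

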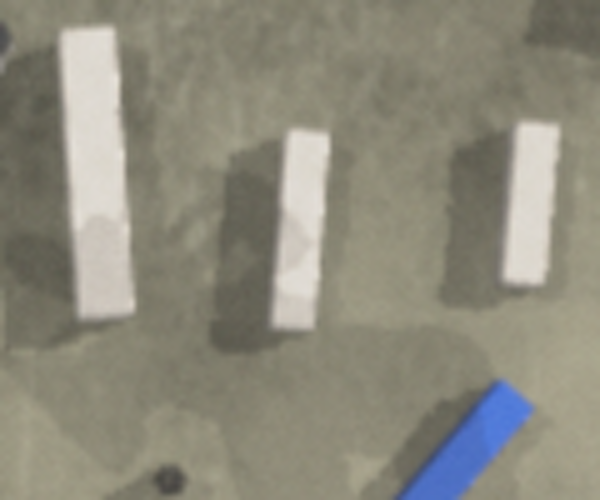

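View pics/side2.png

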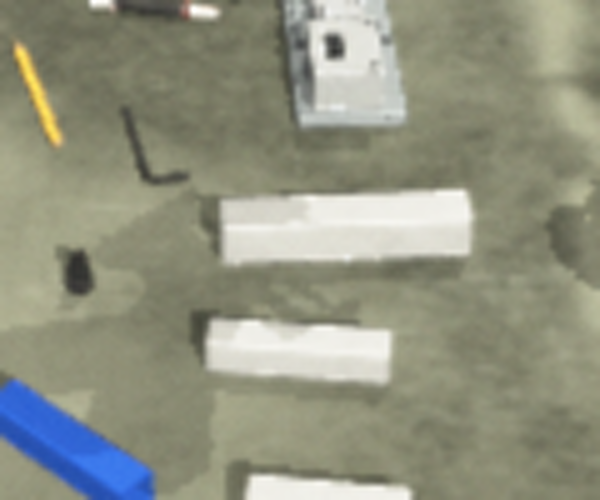

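The tube is undisturbed at about (.492,-.275): the fingers hadn't finished closing before I lifted. I'll go back and wait for the closure this time.

>>> servo_tool(
  rows=[
    [-0.003,-0.03,0,0,0,-0.11,0.3],
    [-0.007,-0.065,0,0,0,-0.22,0.3],
    [-0.011,-0.1,0,0,0,-0.33,0.3],
    [-0.015,-0.135,0,0,0,-0.44,0.3],
    [-0.019,-0.17,0,0,0,-0.55,0.3],
    [-0.022,-0.2,-0.01,0,0,-0.66,0.3],
    [-0.025,-0.23,-0.03,0,0,-0.76,0.3],
    [-0.026,-0.242,-0.05,0,0,-0.842,0.3],
  ],
)

```text
time_s: 5.45
ee_pos: [0.4918, -0.2773, 0.0727]
eef_rot: [3.139, -0.004, -0.121]
force: [-0.4, -0.7, -0.0]
grip_width: 0.0505
```

>>> servo_tool(
  rows=[
    [0,0,0,0,0,0,0.3],
    [0,0,0,0,0,0,0.3],
    [0,0,0,0,0,0,0.3],
    [0,0,0,0,0,0,0.3],
    [0,0,0,0,0,0,0.3],
    [0,0,0,0,0,0,0.3],
    [0,0,0,0,0,0,0.3],
    [0,0,0,0,0,0,0.3],
  ],
)

```text
time_s: 6.12
ee_pos: [0.4921, -0.277, 0.0731]
eef_rot: [3.139, -0.004, -0.12]
force: [0.5, -0.2, 1.3]
grip_width: 0.061
```

>>> servo_tool(
  rows=[
    [0,0.002,-0.015,0.002,0.004,0.004,0.3],
    [0,0.002,-0.03,0.002,0.004,0.004,0.3],
    [0,0.002,-0.045,0.002,0.004,0.004,0.3],
    [0,0.002,-0.058,0.002,0.004,0.004,0.3],
    [0,0.002,-0.063,0.002,0.004,0.004,0.3],
    [0,0.002,-0.063,0.002,0.004,0.004,-1],
    [0,0.002,-0.063,0.002,0.004,0.004,-1],
    [0,0.002,-0.063,0.002,0.004,0.004,-1],
  ],
  newtons=25,
)

```text
time_s: 6.78
ee_pos: [0.4925, -0.2753, 0.011]
eef_rot: [3.14, -0.001, -0.116]
force: [0.5, -1.1, 0.5]
grip_width: 0.0447
```

>>> servo_tool(
  rows=[
    [0,0,0,0,0,0,-1],
    [0,0,0,0,0,0,-1],
    [0,0,0,0,0,0,-1],
    [0,0,0,0,0,0,-1],
    [0,0,0,0,0,0,-1],
    [0,0,0,0,0,0,-1],
    [0,0,0,0,0,0,-1],
    [0,0,0,0,0,0,-1],
  ],
)

```text
time_s: 7.45
ee_pos: [0.4927, -0.2754, 0.0115]
eef_rot: [3.14, -0.002, -0.116]
force: [-1.9, 0.1, 6.3]
grip_width: 0.0246
```

>>> servo_tool(
  rows=[
    [0,0,0.005,0,0,0,-1],
    [0,0,0.015,0,0,0,-1],
    [0,0,0.03,0,0,0,-1],
    [0,0,0.05,0,0,0,-1],
    [0,0,0.07,0,0,0,-1],
    [0,0,0.085,0,0,0,-1],
    [0,0.01,0.095,0,0,0.05,-1],
    [0,0.03,0.1,0,0,0.12,-1],
  ],
)

```text
time_s: 8.12
ee_pos: [0.4931, -0.2466, 0.1138]
eef_rot: [3.138, -0.004, 0.004]
force: [-0.6, -1.0, -1.1]
grip_width: 0.0248
```

>>> servo_tool(
  rows=[
    [0.002,0.025,0,0,0,0.11,-1],
    [0.004,0.055,0,0,0,0.22,-1],
    [0.008,0.085,0,0,0,0.33,-1],
    [0.012,0.115,0,0,0,0.44,-1],
    [0.016,0.145,0,0,0,0.55,-1],
    [0.02,0.175,0,0,0,0.66,-1],
    [0.024,0.205,0,0,0,0.77,-1],
    [0.026,0.235,0,0,0,0.88,-1],
  ],
)

```text
time_s: 8.78
ee_pos: [0.5192, -0.0101, 0.1147]
eef_rot: [3.137, -0.005, 0.889]
force: [-0.1, 0.4, -0.8]
grip_width: 0.0246
```

>>> servo_tool(
  rows=[
    [0.002,0.025,0,0.002,0.002,0.11,-1],
    [0.004,0.05,0,0.002,0.003,0.22,-1],
    [0.006,0.08,0,0.002,0.003,0.33,-1],
    [0.009,0.105,0,0.002,0.003,0.44,-1],
    [0.01,0.125,0,0.002,0.003,0.55,-1],
    [0.011,0.135,0,0.002,0.003,0.66,-1],
    [0.011,0.137,0,0.002,0.003,0.727,-1],
    [0.011,0.137,0,0.002,0.003,0.727,-1],
  ],
)

```text
time_s: 9.45
ee_pos: [0.53, 0.1277, 0.1152]
eef_rot: [3.141, -0.005, 1.621]
force: [0.2, -1.0, -1.7]
grip_width: 0.0246
```

```bash
python3 - <<'E'
from fit import *
o=ctrl.get_obs(); print(o['time_s'],o['ee_pos'],o['eef_rot'],o['qpos'],o['force'],o['grip_width'])
for n in('top','side'):
    p=cams.camera(n); c=p['image'][140:230,150:290] if n=='top' else p['image'][110:230,260:400]
    cv2.imwrite(f'pics/{n}3.png',cv2.resize(c[...,::-1],None,fx=5,fy=5,interpolation=cv2.INTER_CUBIC))
E
```

```text
9.45 [0.53004631 0.12767363 0.11521772] [ 3.14060495 -0.00547253  1.62065742] [0.16654162 0.37924207 1.63620088 0.00589793 1.12453838 0.114142  ] [ 0.16296473 -0.98391126 -1.74517275] 0.02461921472069436
```

View pics/side3.png

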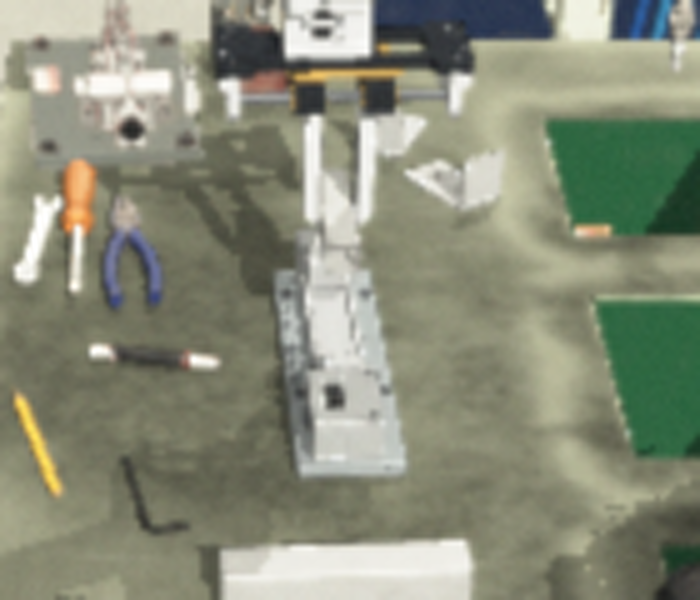

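View pics/top3.png

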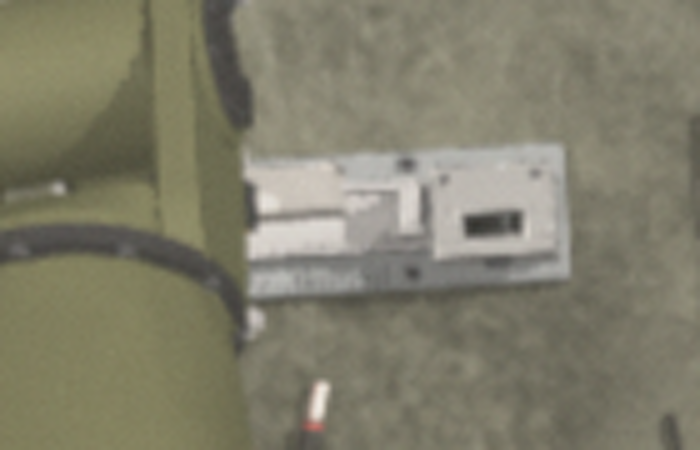

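```bash
python3 - <<'E'
from fit import *
for n in('top','side'):
    C=cloud(cams.camera(n))
    m=(abs(C[...,0]-.53)<.04)&(C[...,1]>.04)&(C[...,1]<.24)&(C[...,2]>.085)&(C[...,2]<.15)
    P=C[m]
    if n=='side':
        T=P[(P[:,1]<.12)]
    else: T=P
    for y in np.arange(.05,.2,.01):
        q=P[(P[:,1]>=y)&(P[:,1]<y+.01)&(abs(P[:,0]-.53)<.02)]
        if len(q)>3: print(n,round(y+.005,3),len(q),np.percentile(q[:,0],[3,50,97]).round(4),np.percentile(q[:,2],[5,50,95]).round(4))
    if n=='top':print(T[:,1].min())
E
```

```text
top 0.075 62 [0.5207 0.5328 0.5443] [0.1043 0.1268 0.1303]
top 0.085 44 [0.5204 0.5313 0.5441] [0.1162 0.1282 0.1318]
top 0.095 41 [0.5198 0.5309 0.5437] [0.1213 0.1289 0.1314]
top 0.105 42 [0.5191 0.5296 0.5419] [0.1112 0.1287 0.1317]
top 0.115 14 [0.5188 0.5397 0.5469] [0.1124 0.1254 0.1288]
0.069669205691601
side 0.075 30 [0.5209 0.5334 0.5426] [0.1037 0.1138 0.1294]
side 0.085 15 [0.5249 0.5322 0.5425] [0.1033 0.1265 0.1291]
side 0.095 22 [0.5183 0.529  0.5402] [0.1033 0.1197 0.1296]
side 0.105 17 [0.5186 0.5328 0.5403] [0.1049 0.1269 0.1297]
side 0.115 34 [0.5114 0.5189 0.548 ] [0.12   0.13   0.1462]
side 0.125 15 [0.52   0.5413 0.5481] [0.1211 0.1289 0.146 ]
side 0.135 11 [0.5196 0.5305 0.5416] [0.1256 0.1281 0.1301]
side 0.145 9 [0.5208 0.5272 0.5374] [0.127  0.1295 0.1304]
side 0.155 5 [0.5209 0.5315 0.5385] [0.1262 0.1278 0.1282]
side 0.165 11 [0.5208 0.5283 0.5385] [0.1254 0.1279 0.1303]
side 0.175 5 [0.5223 0.5326 0.5393] [0.1261 0.1275 0.1301]
```

>>> servo_tool(
  rows=[
    [0.0013,-0.0025,-0.01,-0.004,0.001,-0.009,-1],
    [0.0013,-0.0025,-0.025,-0.004,0.001,-0.009,-1],
    [0.0013,-0.0025,-0.04,-0.004,0.001,-0.009,-1],
    [0.0013,-0.0025,-0.053,-0.004,0.001,-0.009,-1],
    [0.0013,-0.0025,-0.062,-0.004,0.001,-0.009,-1],
    [0.0013,-0.0025,-0.068,-0.004,0.001,-0.009,-1],
    [0.0013,-0.0025,-0.07,-0.004,0.001,-0.009,-1],
    [0.0013,-0.0025,-0.07,-0.004,0.001,-0.009,-1],
  ],
)

```text
time_s: 10.32
ee_pos: [0.5315, 0.1238, 0.0447]
eef_rot: [-3.141, -0.001, 1.604]
force: [-0.2, -0.1, -0.7]
grip_width: 0.0247
```

```bash
python3 - <<'E'
from fit import *
o=ctrl.get_obs(); print(o['time_s'],o['ee_pos'],o['eef_rot'],o['force'],o['grip_width'])
for n in('top','side'):
    p=cams.camera(n); c=p['image'][140:230,150:290] if n=='top' else p['image'][120:220,270:390]
    cv2.imwrite(f'pics/{n}4.png',cv2.resize(c[...,::-1],None,fx=5,fy=5,interpolation=cv2.INTER_CUBIC))
    C=cloud(p)
    m=(abs(C[...,0]-.53)<.05)&(C[...,1]>-.03)&(C[...,1]<.24)&(C[...,2]>.0)&(C[...,2]<.075)
    P=C[m]
    for y in np.arange(.04,.2,.01):
        q=P[(P[:,1]>=y)&(P[:,1]<y+.01)&(abs(P[:,0]-.53)<.025)&(P[:,2]>.036)]
        if len(q)>3: print(n,round(y+.005,3),len(q),np.percentile(q[:,0],[3,50,97]).round(4),np.percentile(q[:,2],[5,50,95]).round(4))
E
```

```text
10.3167 [0.53146323 0.12380757 0.04469085] [-3.14096985e+00 -1.37100860e-03  1.60374793e+00] [-0.15948356 -0.10866075 -0.74259198] 0.024702733213992113
top 0.045 39 [0.5219 0.5333 0.5468] [0.0371 0.0459 0.0494]
top 0.055 11 [0.5212 0.5329 0.5457] [0.0417 0.0478 0.0498]
top 0.065 19 [0.5218 0.5346 0.5453] [0.0364 0.0521 0.0602]
top 0.075 41 [0.5212 0.5317 0.5457] [0.0512 0.0581 0.0631]
top 0.085 34 [0.5207 0.5321 0.5433] [0.0412 0.0566 0.061 ]
top 0.095 39 [0.5207 0.5298 0.5435] [0.0442 0.057  0.0604]
top 0.105 34 [0.5203 0.5325 0.5437] [0.0474 0.0567 0.0617]
top 0.115 4 [0.5383 0.5418 0.5476] [0.0488 0.0582 0.0601]
side 0.045 17 [0.5216 0.5325 0.5432] [0.0381 0.0451 0.0478]
side 0.065 8 [0.5222 0.5331 0.5444] [0.04   0.0542 0.0601]
side 0.075 15 [0.5225 0.5335 0.5443] [0.0365 0.0572 0.0596]
side 0.085 18 [0.5197 0.5286 0.5431] [0.0373 0.0572 0.0603]
side 0.095 16 [0.5197 0.5329 0.5423] [0.0363 0.0573 0.059 ]
side 0.105 8 [0.5207 0.5294 0.5414] [0.057  0.0595 0.0615]
side 0.115 42 [0.5092 0.5297 0.5539] [0.0522 0.0604 0.0734]
side 0.125 13 [0.5124 0.5359 0.5494] [0.046  0.0587 0.0609]
side 0.135 13 [0.5226 0.5362 0.5437] [0.057  0.0592 0.0697]
side 0.145 7 [0.5217 0.5255 0.5391] [0.0568 0.0581 0.0602]
side 0.155 11 [0.522  0.5296 0.5412] [0.0565 0.0589 0.0604]
side 0.165 8 [0.5263 0.532  0.5378] [0.0571 0.0594 0.0626]
side 0.175 5 [0.5229 0.5307 0.538 ] [0.0565 0.0571 0.0601]
side 0.195 15 [0.5084 0.5278 0.5476] [0.0395 0.05   0.0549]
```

View pics/side4.png

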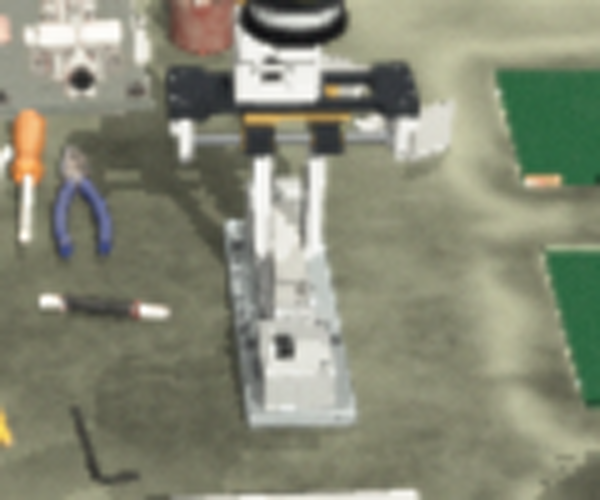

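View pics/top4.png

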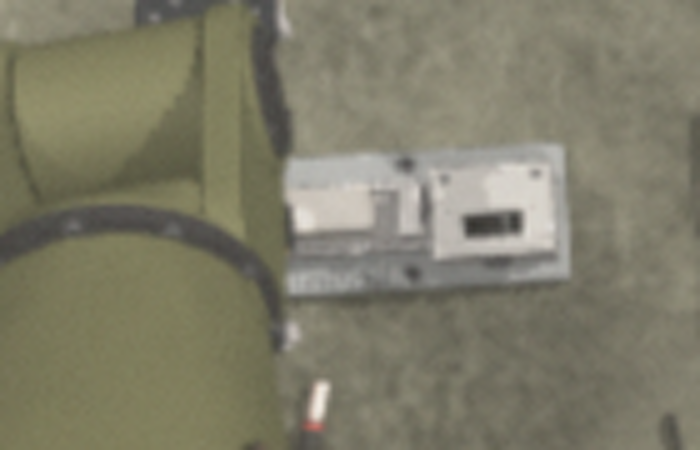

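Both views show the tube lined up between the guide strips (side crop (290,230), top crop (335,210)), its centre line within about 0.5 mm of the ram's. I'll lower it.

>>> servo_tool(
  rows=[
    [0,0,-0.004,0,0,0.006,-1],
    [0,0,-0.007,0,0,0.006,-1],
    [0,0,-0.009,0,0,0.006,-1],
    [0,0,-0.01,0,0,0.006,-1],
    [0,0,-0.0105,0,0,0.006,-1],
    [0,0,-0.011,0,0,0.006,-1],
    [0,0,-0.011,0,0,0.006,-1],
    [0,0,-0.011,0,0,0.006,-1],
  ],
)

```text
time_s: 11.08
ee_pos: [0.5319, 0.124, 0.0345]
eef_rot: [3.141, -0.002, 1.61]
force: [-0.4, 0.5, -1.8]
grip_width: 0.025
```

>>> servo_tool(
  rows=[
    [0,0,-0.0005,0,0,0,-1],
    [0,0,-0.001,0,0,0,-1],
    [0,0,-0.0015,0,0,0,-1],
    [0,0,-0.0015,0,0,0,-1],
    [0,0,-0.0015,0,0,0,-1],
    [0,0,-0.0015,0,0,0,-1],
    [0,0,-0.0015,0,0,0,-1],
    [0,0,-0.0015,0,0,0,-1],
  ],
)

```text
time_s: 11.75
ee_pos: [0.532, 0.124, 0.0336]
eef_rot: [3.141, -0.002, 1.61]
force: [-2.7, -1.2, 4.8]
grip_width: 0.0242
```

Contact came at the expected height with the tube bottom at about z 22 mm, so it's on the bed and not on a strip. I'll release it.

>>> servo_tool(
  rows=[
    [0,0,0.0003,0,0,0,-0.1],
    [0,0,0.0003,0,0,0,-0.1],
    [0,0,0.0003,0,0,0,-0.1],
    [0,0,0.0003,0,0,0,-0.1],
    [0,0,0.01,0,0,0,-0.1],
    [0,0,0.03,0,0,0,-0.1],
    [0,0,0.055,0,0,0,-0.1],
    [0,0,0.08,0,0,0,-0.1],
  ],
)

```text
time_s: 12.42
ee_pos: [0.5317, 0.1239, 0.1149]
eef_rot: [3.141, -0.002, 1.61]
force: [0.2, -0.9, -0.0]
grip_width: 0.0422
```

>>> servo_tool(
  rows=[
    [0,-0.01,0,0,0,-0.11,-1],
    [-0.001,-0.03,0,0,0,-0.22,-1],
    [-0.002,-0.05,0,0,0,-0.33,-1],
    [-0.003,-0.07,0,0,0,-0.44,-1],
    [-0.004,-0.09,0,0,0,-0.55,-1],
    [-0.005,-0.11,0,0,0,-0.66,-1],
    [-0.0055,-0.125,0,0,0,-0.77,-1],
    [-0.006,-0.135,0,0,0,-0.88,-1],
  ],
)

```text
time_s: 13.08
ee_pos: [0.5257, -0.0125, 0.1157]
eef_rot: [3.141, -0.002, 0.724]
force: [-0.8, 0.0, 0.6]
grip_width: 0.0004
```

>>> servo_tool(
  rows=[
    [0,0,-0.005,0,0,-0.11,-1],
    [0,0,-0.01,0,0,-0.22,-1],
    [0,0,-0.015,0,0,-0.33,-1],
    [0,0,-0.02,0,0,-0.44,-1],
    [0,0,-0.02,0,0,-0.55,-1],
    [0,0,-0.02,0,0,-0.66,-1],
    [0,0,-0.02,0,0,-0.7,-1],
    [0,0,-0.02,0,0,-0.7,-1],
  ],
)

```text
time_s: 13.75
ee_pos: [0.5258, -0.0125, 0.0964]
eef_rot: [3.141, -0.002, 0.022]
force: [0.5, 0.2, 0.2]
grip_width: 0.0003
```

```bash
python3 - <<'E'
from fit import *
o=ctrl.get_obs(); print(o['time_s'],o['ee_pos'],o['eef_rot'],o['force'],o['grip_width'])
for n in('top','side'):
    p=cams.camera(n); c=p['image'][140:230,150:290] if n=='top' else p['image'][120:220,270:390]
    cv2.imwrite(f'pics/{n}5.png',cv2.resize(c[...,::-1],None,fx=5,fy=5,interpolation=cv2.INTER_CUBIC))
    if n=='side': print(ray(p,326.2,188.6,.0455),ray(p,326.2,188.6,.0505))
    C=cloud(p)
    m=(abs(C[...,0]-.53)<.05)&(C[...,1]>-.03)&(C[...,1]<.24)&(C[...,2]>.0)&(C[...,2]<.075)
    P=C[m]
    for y in np.arange(.03,.24,.005):
        q=P[(P[:,1]>=y)&(P[:,1]<y+.005)&(abs(P[:,0]-.531)<.008)]
        if len(q)>3: print(n,round(y+.0025,4),len(q),np.percentile(q[:,2],[5,50,95]).round(4))
E
```

```text
13.75 [ 0.52580726 -0.01249978  0.09639646] [ 3.14056888e+00 -2.38217087e-03  2.16903416e-02] [0.5471761  0.15285233 0.22259694] 0.000322744714131676
top 0.1375 5 [0.0453 0.0492 0.0515]
top 0.1425 11 [0.0444 0.0462 0.05  ]
top 0.1475 12 [0.0424 0.0477 0.05  ]
top 0.1525 10 [0.0432 0.0464 0.048 ]
top 0.1575 13 [0.0436 0.0486 0.051 ]
top 0.1625 9 [0.0451 0.0471 0.0503]
top 0.1675 12 [0.0443 0.0478 0.0522]
top 0.1725 10 [0.0444 0.0475 0.0517]
top 0.1775 6 [0.0457 0.0485 0.0497]
top 0.1825 17 [0.036  0.0445 0.0483]
top 0.1875 12 [0.045  0.046  0.0502]
top 0.1925 5 [0.0379 0.0399 0.0409]
top 0.1975 17 [0.0344 0.0457 0.0567]
top 0.2025 13 [0.0503 0.0539 0.0572]
top 0.2075 11 [0.0521 0.0547 0.0572]
top 0.2125 11 [0.051  0.0538 0.0572]
top 0.2175 13 [0.0519 0.0554 0.0575]
top 0.2225 6 [0.0532 0.0548 0.0559]
top 0.2275 5 [0.0416 0.0431 0.0439]
[0.52401689 0.00254306 0.0455    ] [ 0.52356253 -0.00469556  0.0505    ]
side 0.0375 5 [0.0419 0.0447 0.0485]
side 0.0425 4 [0.042  0.0464 0.0479]
```

View pics/side5.png

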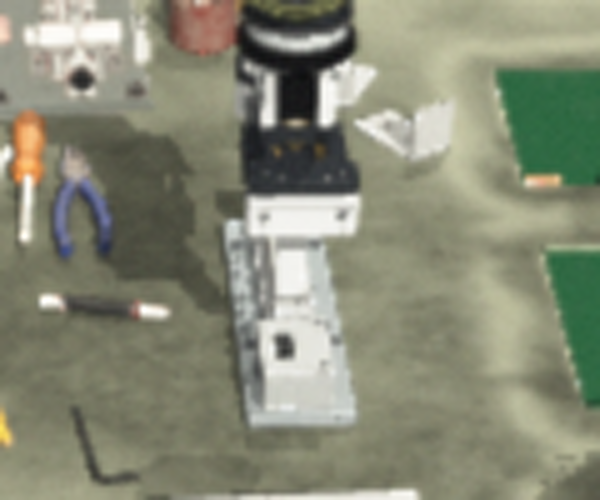

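View pics/top5.png

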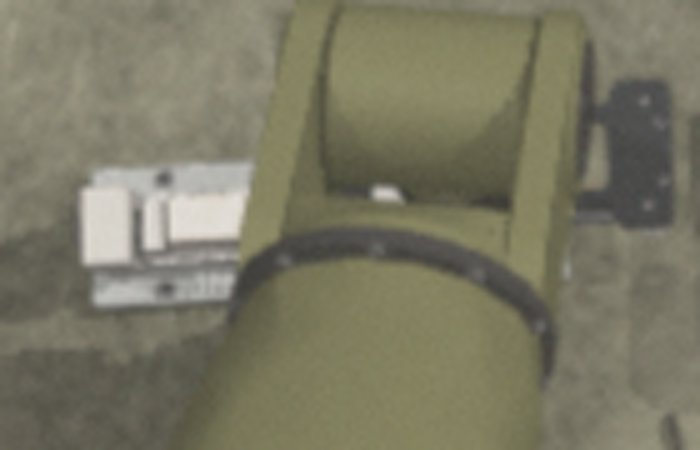

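>>> servo_tool(
  rows=[
    [-0.0005,0.0065,-0.01,0,0,0.02,-1],
    [-0.0005,0.0065,-0.02,0,0,0.02,-1],
    [-0.0005,0.0065,-0.03,0,0,0.02,-1],
    [-0.0005,0.0065,-0.037,0,0,0.02,-1],
    [-0.0005,0.0065,-0.041,0,0,0.02,-1],
    [-0.0005,0.0065,-0.042,0,0,0.02,-1],
    [-0.0005,0.0065,-0.042,0,0,0.02,-1],
    [-0.0005,0.0065,-0.042,0,0,0.02,-1],
  ],
)

```text
time_s: 14.52
ee_pos: [0.5254, -0.0061, 0.0544]
eef_rot: [3.141, -0.003, 0.046]
force: [-0.9, -0.5, 0.3]
grip_width: 0.0007
```

>>> servo_tool(
  rows=[
    [0,0,-0.0003,0,0,0,-1],
    [0,0,-0.0006,0,0,0,-1],
    [0,0,-0.0009,0,0,0,-1],
    [0,0,-0.0012,0,0,0,-1],
    [0,0,-0.0015,0,0,0,-1],
    [0,0,-0.0018,0,0,0,-1],
    [0,0,-0.0021,0,0,0,-1],
    [0,0,-0.0021,0,0,0,-1],
  ],
)

```text
time_s: 15.18
ee_pos: [0.5254, -0.006, 0.0523]
eef_rot: [3.141, -0.003, 0.046]
force: [-0.6, -0.2, -0.4]
grip_width: 0.0007
```

>>> servo_tool(
  rows=[
    [0,0,-0.0002,0,0,0,-1],
    [0,0,-0.0004,0,0,0,-1],
    [0,0,-0.0006,0,0,0,-1],
    [0,0,-0.0008,0,0,0,-1],
    [0,0,-0.001,0,0,0,-1],
    [0,0,-0.0012,0,0,0,-1],
    [0,0,-0.0012,0,0,0,-1],
    [0,0,-0.0012,0,0,0,-1],
  ],
)

```text
time_s: 15.85
ee_pos: [0.5255, -0.0061, 0.0511]
eef_rot: [3.141, -0.003, 0.046]
force: [0.1, 0.4, 0.5]
grip_width: 0.0004
```

>>> servo_tool(
  rows=[
    [0,0,-0.0002,0,0,0,-1],
    [0,0,-0.0004,0,0,0,-1],
    [0,0,-0.0006,0,0,0,-1],
    [0,0,-0.0008,0,0,0,-1],
    [0,0,-0.001,0,0,0,-1],
    [0,0,-0.001,0,0,0,-1],
    [0,0,-0.001,0,0,0,-1],
    [0,0,-0.001,0,0,0,-1],
  ],
)

```text
time_s: 16.52
ee_pos: [0.5254, -0.006, 0.0501]
eef_rot: [3.141, -0.003, 0.046]
force: [-0.4, -0.5, -0.2]
grip_width: 0.0005
```

>>> servo_tool(
  rows=[
    [0,0,-0.0002,0,0,0,-1],
    [0,0,-0.0004,0,0,0,-1],
    [0,0,-0.0006,0,0,0,-1],
    [0,0,-0.0008,0,0,0,-1],
    [0,0,-0.001,0,0,0,-1],
    [0,0,-0.001,0,0,0,-1],
    [0,0,-0.001,0,0,0,-1],
    [0,0,-0.001,0,0,0,-1],
  ],
)

```text
time_s: 17.18
ee_pos: [0.5255, -0.0061, 0.0492]
eef_rot: [3.141, -0.003, 0.046]
force: [-0.4, -0.3, 3.6]
grip_width: 0.0007
```

>>> servo_tool(
  rows=[
    [0,0,-0.0001,0,0,0,-1],
    [0,0,-0.0002,0,0,0,-1],
    [0,0.0005,-0.0002,0,0,0,-1],
    [0,0.001,-0.0002,0,0,0,-1],
    [0,0.0015,-0.0002,0,0,0,-1],
    [0,0.002,-0.0002,0,0,0,-1],
    [0,0.0025,-0.0002,0,0,0,-1],
    [0,0.003,-0.0002,0,0,0,-1],
  ],
)

```text
time_s: 17.85
ee_pos: [0.5257, -0.0036, 0.0496]
eef_rot: [3.139, -0.003, 0.046]
force: [-3.9, -4.2, 10.8]
grip_width: 0.0004
```

>>> servo_tool(
  rows=[
    [0,0,0.0002,0,0,0,-1],
    [0,0.0005,0.0002,0,0,0,-1],
    [0,0.001,0.0002,0,0,0,-1],
    [0,0.0015,0.0002,0,0,0,-1],
    [0,0.002,0.0002,0,0,0,-1],
    [0,0.0025,0.0002,0,0,0,-1],
    [0,0.003,0.0002,0,0,0,-1],
    [0,0.003,0.0002,0,0,0,-1],
  ],
)

```text
time_s: 18.52
ee_pos: [0.5256, -0.0009, 0.0501]
eef_rot: [3.139, -0.003, 0.046]
force: [-4.8, -3.2, 10.9]
grip_width: 0.0008
```

```bash
python3 - <<'E'
from fit import *
for n in('side',):
    p=cams.camera(n); c=p['image'][120:220,270:390]
    cv2.imwrite(f'pics/{n}6.png',cv2.resize(c[...,::-1],None,fx=5,fy=5,interpolation=cv2.INTER_CUBIC))
o=ctrl.get_obs(); print(o['time_s'],o['ee_pos'],o['eef_rot'],o['force'],o['moment'])
E
```

```text
18.5667 [ 0.52560904 -0.00085614  0.05008328] [ 3.13902607e+00 -3.00821240e-03  4.57273945e-02] [-3.84616332 -3.13423514 10.43813913] [-0.57219594  0.88929001  0.05806583]
```

View pics/side6.png

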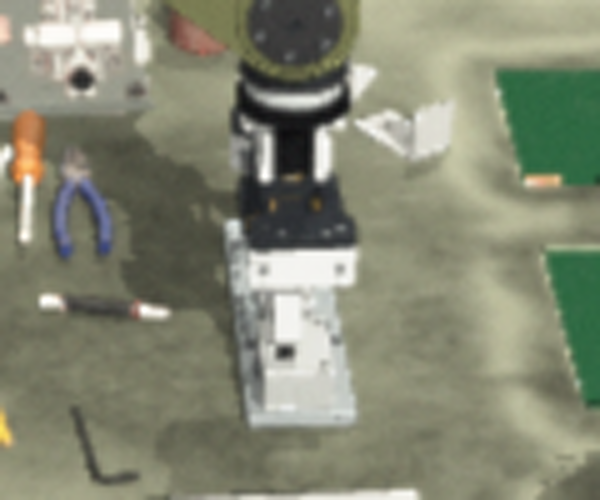

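>>> servo_tool(
  rows=[
    [0,0.001,0.0004,0,0,0,-1],
    [0,0.002,0.0005,0,0,0,-1],
    [0,0.003,0.0006,0,0,0,-1],
    [0,0.004,0.0006,0,0,0,-1],
    [0,0.005,0.0006,0,0,0,-1],
    [0,0.006,0.0005,0,0,0,-1],
    [0,0.007,0.0004,0,0,0,-1],
    [0,0.008,0.0003,0,0,0,-1],
  ],
)

```text
time_s: 19.23
ee_pos: [0.5256, 0.0072, 0.0504]
eef_rot: [3.139, -0.003, 0.046]
force: [-1.2, -2.1, 4.1]
grip_width: 0.0003
```

>>> servo_tool(
  rows=[
    [0,0.001,-0.0003,0,0,0,-1],
    [0,0.002,-0.0004,0,0,0,-1],
    [0,0.003,-0.0006,0,0,0,-1],
    [0,0.004,-0.0009,0,0,0,-1],
    [0,0.005,-0.0011,0,0,0,-1],
    [0,0.005,-0.0011,0,0,0,-1],
    [0,0.005,-0.0011,0,0,0,-1],
    [0,0.005,-0.0011,0,0,0,-1],
  ],
)

```text
time_s: 19.9
ee_pos: [0.5256, 0.0124, 0.0493]
eef_rot: [3.139, -0.003, 0.046]
force: [-2.3, 1.4, 5.5]
grip_width: 0.0008
```

>>> servo_tool(
  rows=[
    [0,0,0.003,0,0,0,-1],
    [0,-0.002,0.006,0,0,0,-1],
    [0,-0.008,0.006,0,0,0,-1],
    [0,-0.014,0.006,0,0,0,-1],
    [0,-0.019,0.005,0,0,0,-1],
    [0,-0.019,0.003,0,0,0,-1],
    [0,-0.019,0.002,0,0,0,-1],
    [0,-0.019,0.002,0,0,0,-1],
  ],
)

```text
time_s: 20.57
ee_pos: [0.5253, -0.0066, 0.0509]
eef_rot: [3.139, -0.002, 0.045]
force: [0.6, 0.2, -0.0]
grip_width: 0.0003
```

```bash
python3 - <<'E'
from fit import *
for n in('side','top'):
    p=cams.camera(n); c=p['image'][130:210,290:370] if n=='side' else p['image'][140:230,150:290]
    cv2.imwrite(f'pics/{n}7.png',cv2.resize(c[...,::-1],None,fx=7 if n=='side' else 5,fy=7 if n=='side' else 5,interpolation=cv2.INTER_CUBIC))
    C=cloud(p)
    for x in (.518,.545):
      for y in np.arange(.02,.2,.004):
        q=C[(C[...,1]>=y)&(C[...,1]<y+.004)&(abs(C[...,0]-x)<.006)&(C[...,2]<.06)&(C[...,2]>0)]
        if len(q)>1: print(n,x,round(y+.002,4),len(q),np.percentile(q[:,2],[10,50,90]).round(4))
o=ctrl.get_obs(); print(o['time_s'],o['ee_pos'],o['eef_rot'],o['force'],o['moment'])
E
```

```text
side 0.518 0.03 2 [0.0434 0.0446 0.0458]
side 0.518 0.082 4 [0.0171 0.0227 0.0278]
side 0.518 0.086 2 [0.0232 0.0248 0.0263]
side 0.518 0.098 3 [0.0228 0.0238 0.0275]
side 0.545 0.022 2 [0.0431 0.0434 0.0436]
side 0.545 0.026 3 [0.0445 0.0447 0.0458]
side 0.545 0.03 2 [0.0451 0.0457 0.0463]
side 0.545 0.05 3 [0.0389 0.041  0.042 ]
side 0.545 0.054 2 [0.0361 0.0392 0.0422]
side 0.545 0.074 2 [0.0285 0.0354 0.0424]
top 0.518 0.134 2 [0.0467 0.0487 0.0506]
top 0.518 0.138 4 [0.0306 0.042  0.0463]
top 0.518 0.142 10 [0.0212 0.0313 0.0482]
top 0.518 0.146 9 [0.0201 0.0376 0.0488]
top 0.518 0.15 8 [0.0242 0.0352 0.0482]
top 0.518 0.154 7 [0.0212 0.0262 0.0447]
top 0.518 0.158 8 [0.0243 0.0392 0.0487]
top 0.518 0.162 7 [0.0222 0.0304 0.0515]
top 0.518 0.166 9 [0.0231 0.0319 0.0482]
top 0.518 0.17 7 [0.0241 0.0295 0.0477]
top 0.518 0.174 7 [0.0248 0.0324 0.0485]
top 0.518 0.178 8 [0.0232 0.0303 0.0372]
top 0.518 0.182 9 [0.0357 0.0454 0.0498]
top 0.518 0.186 7 [0.0286 0.0448 0.0472]
top 0.518 0.19 6 [0.022  0.0398 0.0466]
top 0.518 0.194 6 [0.0226 0.0298 0.0366]
top 0.518 0.198 17 [0.0313 0.
[... 219 characters left out ...]
p 0.545 0.146 5 [0.0363 0.0437 0.0463]
top 0.545 0.15 3 [0.0448 0.0459 0.0498]
top 0.545 0.154 4 [0.0256 0.0457 0.0475]
top 0.545 0.158 2 [0.0442 0.0465 0.0489]
top 0.545 0.162 2 [0.0433 0.044  0.0446]
top 0.545 0.166 3 [0.0297 0.0318 0.0453]
top 0.545 0.17 3 [0.0329 0.045  0.0459]
top 0.545 0.174 4 [0.0294 0.0409 0.048 ]
top 0.545 0.182 7 [0.0291 0.0366 0.047 ]
top 0.545 0.186 2 [0.0308 0.0386 0.0464]
top 0.545 0.19 2 [0.0289 0.036  0.0431]
top 0.545 0.198 16 [0.0233 0.0404 0.0548]
top 0.545 0.202 6 [0.0527 0.0536 0.0556]
20.6667 [ 0.52549837 -0.00648844  0.05120143] [ 3.13928719e+00 -2.62978427e-03  4.58743960e-02] [ 0.03303362 -0.27410202  0.71920487] [-0.01719898 -0.00212282 -0.04418106]
```

View pics/side7.png

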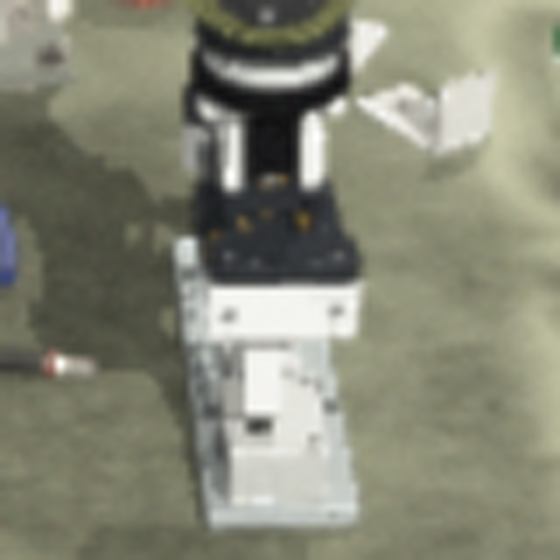

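>>> servo_tool(
  rows=[
    [0,0,-0.0018,0,0,0,-1],
    [0,0,-0.0022,0,0,0,-1],
    [0,0.001,-0.0019,0,0,0,-1],
    [0,0.003,-0.0014,0,0,0,-1],
    [0,0.0055,-0.0007,0,0,0,-1],
    [0,0.008,-0.0004,0,0,0,-1],
    [0,0.0105,-0.0004,0,0,0,-1],
    [0,0.013,-0.0006,0,0,0,-1],
  ],
)

```text
time_s: 21.33
ee_pos: [0.5254, 0.007, 0.0505]
eef_rot: [3.139, -0.002, 0.046]
force: [-0.2, -0.1, 1.7]
grip_width: 0.0006
```

>>> servo_tool(
  rows=[
    [0,0,-0.0005,0,0,0,-1],
    [0,0,-0.0005,0,0,0,-1],
    [0,0.001,-0.0006,0,0,0,-1],
    [0,0.002,-0.0008,0,0,0,-1],
    [0,0.003,-0.001,0,0,0,-1],
    [0,0.004,-0.0013,0,0,0,-1],
    [0,0.005,-0.0016,0,0,0,-1],
    [0,0.005,-0.0016,0,0,0,-1],
  ],
)

```text
time_s: 22.0
ee_pos: [0.5254, 0.0122, 0.0493]
eef_rot: [3.14, -0.003, 0.046]
force: [-3.1, 0.8, 7.0]
grip_width: 0.0005
```

>>> servo_tool(
  rows=[
    [0,0,0.005,0,0,0,-1],
    [0,-0.02,0.02,0,0,0,-1],
    [0,-0.055,0.04,0,0,0,-1],
    [0,-0.095,0.05,0,0,0,-1],
    [0,-0.135,0.05,0,0,0,-1],
    [0,-0.175,0.05,0,0,0,-1],
    [0,-0.21,0.05,0,0,0,-1],
    [0,-0.23,0.05,0,0,0,-1],
  ],
)

```text
time_s: 22.67
ee_pos: [0.525, -0.2211, 0.0995]
eef_rot: [3.139, -0.003, 0.044]
force: [-0.0, 0.2, 0.4]
grip_width: 0.0004
```

```bash
cat > look.py <<'E'
from fit import *
import sys
t=sys.argv[1]
for n in('side','top'):
    p=cams.camera(n); c=p['image'][130:220,280:380] if n=='side' else p['image'][155:215,155:275]
    cv2.imwrite(f'pics/{n}{t}.png',cv2.resize(c[...,::-1],None,fx=6,fy=6,interpolation=cv2.INTER_CUBIC))
    C=cloud(p)
    for y in np.arange(.03,.21,.004):
        xx=.5327-.041*(y-.0975)
        q=C[(C[...,1]>=y)&(C[...,1]<y+.004)&(abs(C[...,0]-xx)<.010)&(C[...,2]<.06)&(C[...,2]>0)]
        if n=='top' and len(q)>1: print(n,round(y+.002,4),len(q),np.percentile(q[:,2],[10,50,90]).round(4))
o=ctrl.get_obs(); print(o['time_s'],o['ee_pos'],o['eef_rot'],o['force'])
E
python3 look.py 8
```

```text
top 0.032 13 [0.0421 0.0461 0.0481]
top 0.036 6 [0.0435 0.0446 0.0471]
top 0.04 11 [0.0218 0.0266 0.0431]
top 0.044 10 [0.0209 0.0363 0.0402]
top 0.048 9 [0.021  0.0251 0.0423]
top 0.052 16 [0.0193 0.0403 0.0472]
top 0.056 14 [0.0449 0.0468 0.0491]
top 0.06 8 [0.0451 0.0467 0.0499]
top 0.068 20 [0.0213 0.0255 0.049 ]
top 0.072 14 [0.0454 0.0486 0.0499]
top 0.076 7 [0.0444 0.0476 0.0504]
top 0.08 14 [0.0453 0.0476 0.0497]
top 0.084 7 [0.0433 0.0452 0.0494]
top 0.088 13 [0.045  0.0467 0.0506]
top 0.092 10 [0.0432 0.0471 0.0498]
top 0.096 13 [0.045  0.0471 0.0508]
top 0.1 11 [0.0443 0.0469 0.0479]
top 0.104 14 [0.0455 0.0471 0.05  ]
top 0.108 10 [0.0441 0.0478 0.0503]
top 0.112 12 [0.0458 0.0474 0.0498]
top 0.116 9 [0.0439 0.0461 0.0489]
top 0.12 12 [0.0463 0.0486 0.0509]
top 0.124 9 [0.0451 0.0496 0.0519]
top 0.128 10 [0.0456 0.048  0.0491]
top 0.132 10 [0.0451 0.0474 0.0489]
top 0.136 11 [0.0459 0.0488 0.0501]
top 0.14 10 [0.0455 0.0466 0.0478]
top 0.144 10 [0.0446 0.0468 0.0488]
top 0.148 13 [0.0459 0.047  0.049 ]
top 0.152 10 [0.0459 0.0484 0.0502]
top 0.156 11 [0.0456 0.0472 0.0501]
top 0.16 10 [0.0441 0.0458 0.051 ]
top 0.164 13 [0.0444 0.0454 0.0498]
top 0.168 9 [0.0465 0.0492 0.0513]
top 0.172 11 [0.044  0.0472 0.05  ]
top 0.176 9 [0.0437 0.0452 0.0481]
top 0.18 13 [0.0353 0.0448 0.0476]
top 0.184 13 [0.0423 0.0446 0.0492]
top 0.188 12 [0.0437 0.0474 0.0486]
top 0.192 5 [0.0396 0.0416 0.0436]
top 0.196 16 [0.0363 0.0426 0.0519]
top 0.2 14 [0.0461 0.0532 0.0551]
top 0.204 12 [0.0512 0.0546 0.0566]
top 0.208 9 [0.0515 0.0532 0.0554]
22.7667 [ 0.5250107  -0.22050552  0.09924914] [ 3.13936291e+00 -2.56439186e-03  4.27781070e-02] [0.54721677 0.58979094 0.025091  ]
```

View pics/side8.png

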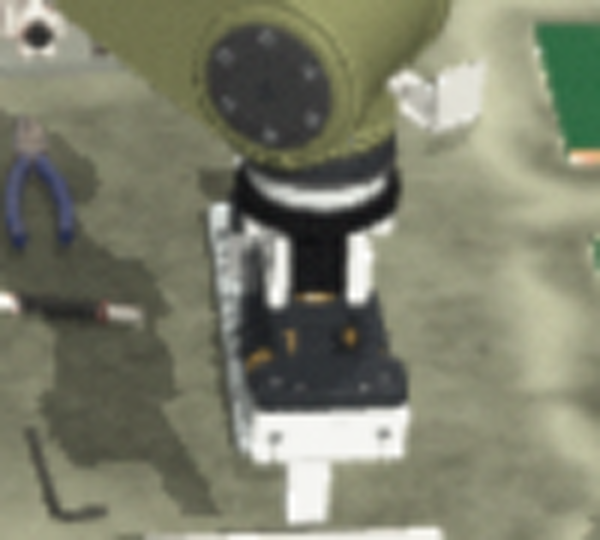

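View pics/top8.png

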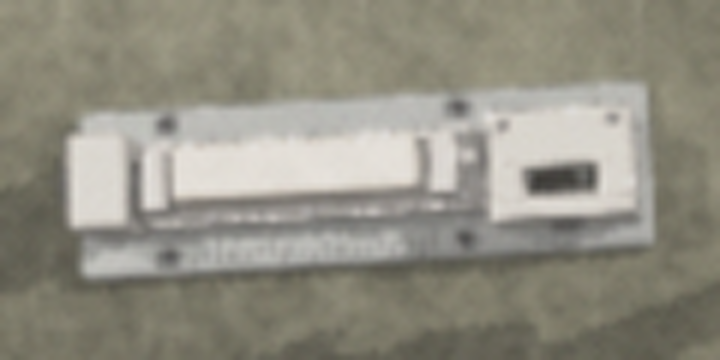

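```bash
cat > prof.py <<'E'
from fit import *
from scipy.ndimage import map_coordinates
def prof(n=4):
    acc=0
    for _ in range(n):
        p=cams.camera('top'); g=p['image'].astype(float).mean(-1)
        R,t=w2c(p)
        ys=np.arange(.040,.205,.001); out=0
        for off in(-.006,-.003,0,.003,.006):
            X=np.stack([.5327-.041*(ys-.0975)+off,ys,np.full_like(ys,.0468)],-1)
            c=X@R.T+t; u=c[:,0]/c[:,2]*p['fx']+p['cx']; v=c[:,1]/c[:,2]*p['fy']+p['cy']
            out=out+map_coordinates(g,[v,u],order=1)/5
        acc=acc+out/n
    return ys,acc
if __name__=='__main__':
    ys,a=prof(2)
    for i in range(0,len(ys)): 
        if ys[i]<.08 or ys[i]>.165: print(f'{ys[i]*1000:.0f}:{a[i]:.0f}',end=' ')
E
python3 prof.py
```

```text
40:134 41:140 42:147 43:154 44:159 45:159 46:160 47:161 48:163 49:164 50:178 51:193 52:206 53:210 54:213 55:214 56:214 57:213 58:211 59:208 60:205 61:189 62:173 63:161 64:155 65:150 66:158 67:172 68:187 69:197 70:207 71:215 72:217 73:219 74:221 75:221 76:222 77:222 78:222 79:222 165:220 166:220 167:220 168:220 169:220 170:220 171:220 172:220 173:220 174:219 175:217 176:212 177:194 178:175 179:168 180:172 181:176 182:185 183:196 184:206 185:209 186:212 187:214 188:214 189:214 190:197 191:175 192:153 193:136 194:118 195:113 196:128 197:142 198:160 199:178 200:196 201:202 202:209 203:213 204:214
```

>>> servo_tool(
  rows=[
    [0,0.025,0,0,0,0,-1],
    [0,0.06,0,0,0,0,-1],
    [0,0.1,0,0,0,0,-1],
    [0,0.14,-0.01,0,0,0,-1],
    [0.0003,0.175,-0.025,0,0,0,-1],
    [0.0005,0.2,-0.038,0,0,0,-1],
    [0.0005,0.2145,-0.045,0.002,0.002,0,-1],
    [0.0005,0.2145,-0.047,0.002,0.002,0,-1],
  ],
)

```text
time_s: 23.53
ee_pos: [0.5246, 0.0009, 0.0511]
eef_rot: [-3.14, 0.002, 0.05]
force: [0.5, -1.0, 0.2]
grip_width: 0.0003
```

>>> servo_tool(
  rows=[
    [0.0008,-0.002,0.0015,0,0,0,-1],
    [0.0008,-0.0075,0.0015,0,0,0,-1],
    [0.0008,-0.0075,0.0015,0,0,0,-1],
    [0.0008,-0.0075,0.0005,0,0,0,-1],
    [0.0008,-0.0075,-0.001,0,0,0,-1],
    [0.0008,-0.0075,-0.0018,0,0,0,-1],
    [0.0008,-0.0075,-0.0022,0,0,0,-1],
    [0.0008,-0.0075,-0.0022,0,0,0,-1],
  ],
)

```text
time_s: 24.2
ee_pos: [0.5255, -0.0069, 0.049]
eef_rot: [-3.141, 0.002, 0.05]
force: [-0.2, -1.1, 2.1]
grip_width: 0.0003
```

>>> servo_tool(
  rows=[
    [0,0,-0.0004,0,0,0,-1],
    [0,0,-0.0006,0,0,0,-1],
    [0,0.001,-0.0003,0,0,0,-1],
    [0,0.003,0.0004,0,0,0,-1],
    [0,0.0055,0.001,0,0,0,-1],
    [0,0.008,0.0013,0,0,0,-1],
    [0,0.0105,0.0014,0,0,0,-1],
    [0,0.013,0.0012,0,0,0,-1],
  ],
)

```text
time_s: 24.87
ee_pos: [0.5254, 0.0064, 0.0503]
eef_rot: [-3.141, 0.002, 0.05]
force: [-5.1, -2.5, 7.4]
grip_width: 0.0004
```

>>> servo_tool(
  rows=[
    [0,0.0015,-0.0004,0,0,0,-1],
    [0,0.003,-0.0008,0,0,0,-1],
    [0,0.0045,-0.0012,0,0,0,-1],
    [0,0.006,-0.0018,0,0,0,-1],
    [0,0.006,-0.0018,0,0,0,-1],
    [0,0.006,-0.0005,0,0,0,-1],
    [0,0.006,0.002,0,0,0,-1],
    [0,0.003,0.004,0,0,0,-1],
  ],
)

```text
time_s: 25.53
ee_pos: [0.5254, 0.0099, 0.0543]
eef_rot: [-3.14, 0.002, 0.051]
force: [-0.2, 0.1, 0.2]
grip_width: 0.0006
```

>>> servo_tool(
  rows=[
    [0,0,0.002,0,0,0,-1],
    [0,-0.03,0.02,0,0,0,-1],
    [0,-0.065,0.035,0,0,0,-1],
    [0,-0.1,0.045,0,0,0,-1],
    [0,-0.14,0.045,0,0,0,-1],
    [0,-0.175,0.045,0,0,0,-1],
    [0,-0.195,0.045,0,0,0,-1],
    [0,-0.2,0.045,0,0,0,-1],
  ],
)

```text
time_s: 26.2
ee_pos: [0.5251, -0.1932, 0.0994]
eef_rot: [-3.141, 0.002, 0.047]
force: [0.3, 0.0, 0.6]
grip_width: 0.0007
```

```bash
python3 prof.py; python3 -c "
from h import *
o=ctrl.get_obs(); print(o['time_s'],o['ee_pos'])"
```

```text
40:135 41:140 42:148 43:155 44:162 45:165 46:168 47:169 48:170 49:171 50:171 51:171 52:171 53:167 54:163 55:160 56:160 57:160 58:171 59:186 60:201 61:205 62:210 63:213 64:212 65:212 66:211 67:211 68:210 69:204 70:198 71:196 72:202 73:208 74:213 75:216 76:219 77:220 78:221 79:221 165:220 166:220 167:220 168:220 169:219 170:219 171:219 172:220 173:220 174:219 175:219 176:219 177:219 178:219 179:217 180:215 181:212 182:211 183:211 184:211 185:212 186:213 187:214 188:214 189:214 190:197 191:175 192:152 193:135 194:117 195:112 196:127 197:141 198:159 199:177 200:195 201:202 202:208 203:213 204:213 26.3 [ 0.52523449 -0.19059589  0.09916006]
```

>>> servo_tool(
  rows=[
    [0,0.025,0,0,0,0,-1],
    [0,0.06,0,0,0,0,-1],
    [0,0.1,0,0,0,0,-1],
    [0,0.135,-0.01,0,0,0,-1],
    [0.0002,0.16,-0.02,0,0,0,-1],
    [0.0002,0.18,-0.03,0,0,0,-1],
    [0.0002,0.185,-0.037,0,0,0,-1],
    [0.0002,0.185,-0.04,0,0,0,-1],
  ],
)

```text
time_s: 26.97
ee_pos: [0.5248, -0.0034, 0.0583]
eef_rot: [-3.14, 0.003, 0.052]
force: [-0.2, -0.4, 0.1]
grip_width: 0.0007
```

>>> servo_tool(
  rows=[
    [0,0,-0.001,0,0,0,-1],
    [0,0,-0.003,0,0,0,-1],
    [0,0,-0.004,0,0,0,-1],
    [0,0,-0.005,0,0,0,-1],
    [0,0,-0.006,0,0,0,-1],
    [0,0,-0.006,0,0,0,-1],
    [0,0,-0.006,0,0,0,-1],
    [0,0,-0.006,0,0,0,-1],
  ],
)

```text
time_s: 27.63
ee_pos: [0.5248, -0.0035, 0.0524]
eef_rot: [-3.14, 0.003, 0.052]
force: [1.0, 0.1, -0.2]
grip_width: 0.0006
```

>>> servo_tool(
  rows=[
    [0.0005,0.0025,-0.0004,0,0,0,-1],
    [0.0005,0.0025,-0.0014,0,0,0,-1],
    [0.0005,0.0025,-0.002,0,0,0,-1],
    [0.0005,0.0025,-0.0023,0,0,0,-1],
    [0.0005,0.004,-0.0021,0,0,0,-1],
    [0.0005,0.0055,-0.002,0,0,0,-1],
    [0.0005,0.007,-0.002,0,0,0,-1],
    [0.0005,0.0085,-0.002,0,0,0,-1],
  ],
)

```text
time_s: 28.3
ee_pos: [0.5254, 0.005, 0.0505]
eef_rot: [-3.14, 0.003, 0.052]
force: [-1.2, -2.7, 2.5]
grip_width: 0.0008
```

>>> servo_tool(
  rows=[
    [0,0,-0.0004,0,0,0,-1],
    [0,0,-0.0005,0,0,0,-1],
    [0,0.0005,-0.0006,0,0,0,-1],
    [0,0.001,-0.0006,0,0,0,-1],
    [0,0.0015,-0.0007,0,0,0,-1],
    [0,0.002,-0.0008,0,0,0,-1],
    [0,0.002,-0.0008,0,0,0,-1],
    [0,0.002,-0.0008,0,0,0,-1],
  ],
)

```text
time_s: 28.97
ee_pos: [0.5255, 0.0069, 0.0502]
eef_rot: [-3.14, 0.003, 0.052]
force: [-3.4, -2.3, 10.4]
grip_width: 0.0004
```

>>> servo_tool(
  rows=[
    [0,0,0.001,0,0,0,-1],
    [0,0,0.005,0,0,0,-1],
    [0,-0.025,0.02,0,0,0,-1],
    [0,-0.06,0.035,0,0,0,-1],
    [0,-0.1,0.045,0,0,0,-1],
    [0,-0.14,0.045,0,0,0,-1],
    [0,-0.175,0.045,0,0,0,-1],
    [0,-0.195,0.045,0,0,0,-1],
  ],
)

```text
time_s: 29.63
ee_pos: [0.5251, -0.1912, 0.0955]
eef_rot: [-3.141, 0.002, 0.05]
force: [-0.1, -0.1, -0.6]
grip_width: 0.0004
```

```bash
python3 prof.py; python3 look.py 9 | tail -1
```

```text
40:134 41:140 42:148 43:156 44:162 45:165 46:167 47:169 48:170 49:171 50:172 51:172 52:172 53:170 54:168 55:166 56:163 57:160 58:163 59:169 60:174 61:185 62:195 63:203 64:207 65:211 66:212 67:212 68:211 69:211 70:211 71:212 72:213 73:215 74:217 75:218 76:219 77:220 78:220 79:221 165:219 166:220 167:220 168:220 169:220 170:220 171:219 172:219 173:219 174:219 175:219 176:219 177:219 178:219 179:218 180:216 181:214 182:213 183:213 184:212 185:213 186:213 187:212 188:210 189:208 190:191 191:170 192:149 193:134 194:119 195:115 196:128 197:142 198:159 199:177 200:195 201:202 202:208 203:213 204:213 29.8333 [ 0.52529568 -0.1877906   0.09499866] [-3.13974687e+00  3.11676391e-03  5.13013058e-02] [-0.67979311  0.2505307  -0.207067  ]
```

View pics/top9.png

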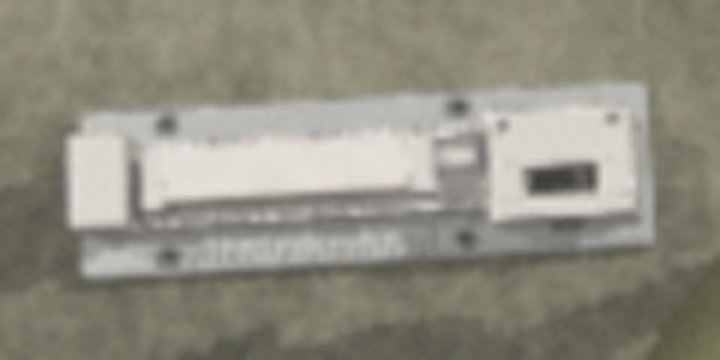

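>>> servo_tool(
  rows=[
    [0,0.025,0,0,0,0,-1],
    [0,0.06,0,0,0,0,-1],
    [0,0.1,0,0,0,0,-1],
    [0,0.135,-0.01,0,0,0,-1],
    [0.0002,0.16,-0.02,0,0,0,-1],
    [0.0002,0.18,-0.03,0,0,0,-1],
    [0.0002,0.185,-0.037,-0.001,-0.003,-0.005,-1],
    [0.0002,0.185,-0.039,-0.001,-0.003,-0.005,-1],
  ],
)

```text
time_s: 30.5
ee_pos: [0.5247, -0.0006, 0.055]
eef_rot: [-3.141, 0.002, 0.049]
force: [0.0, -0.3, -0.8]
grip_width: 0.0004
```

>>> servo_tool(
  rows=[
    [0,0,-0.001,0,0,0,-1],
    [0,0,-0.002,0,0,0,-1],
    [0,0,-0.003,0,0,0,-1],
    [0,0,-0.0035,0,0,0,-1],
    [0,0,-0.0035,0,0,0,-1],
    [0,0,-0.0035,0,0,0,-1],
    [0,0,-0.0035,0,0,0,-1],
    [0,0,-0.0035,0,0,0,-1],
  ],
)

```text
time_s: 31.17
ee_pos: [0.5247, -0.0007, 0.0516]
eef_rot: [-3.141, 0.001, 0.049]
force: [-0.6, -0.1, 0.3]
grip_width: 0.0008
```

>>> servo_tool(
  rows=[
    [0.0005,0,-0.0006,0,0,0,-1],
    [0.0005,0,-0.0011,0,0,0,-1],
    [0.0005,0,-0.0014,0,0,0,-1],
    [0.0005,0.001,-0.0014,0,0,0,-1],
    [0.0005,0.002,-0.0014,0,0,0,-1],
    [0.0005,0.003,-0.0013,0,0,0,-1],
    [0.0005,0.004,-0.0013,0,0,0,-1],
    [0.0005,0.005,-0.0013,0,0,0,-1],
  ],
)

```text
time_s: 31.83
ee_pos: [0.5254, 0.0042, 0.0505]
eef_rot: [-3.141, 0.001, 0.049]
force: [-1.1, -3.9, 4.2]
grip_width: 0.0003
```

>>> servo_tool(
  rows=[
    [0,0,0.001,0,0,0,-1],
    [0,0,0.005,0,0,0,-1],
    [0,-0.025,0.02,0,0,0,-1],
    [0,-0.06,0.035,0,0,0,-1],
    [0,-0.1,0.045,0,0,0,-1],
    [0,-0.14,0.045,0,0,0,-1],
    [0,-0.175,0.045,0,0,0,-1],
    [0,-0.195,0.045,0,0,0,-1],
  ],
)

```text
time_s: 32.5
ee_pos: [0.525, -0.1938, 0.0958]
eef_rot: [-3.141, 0.001, 0.047]
force: [-0.1, -0.0, -0.4]
grip_width: 0.0004
```

```bash
python3 prof.py; python3 look.py 10 | tail -1
```

```text
40:134 41:139 42:147 43:156 44:162 45:165 46:168 47:169 48:170 49:171 50:172 51:172 52:173 53:172 54:171 55:169 56:164 57:160 58:160 59:160 60:162 61:176 62:189 63:200 64:205 65:210 66:212 67:212 68:212 69:213 70:213 71:213 72:209 73:205 74:206 75:209 76:213 77:215 78:218 79:220 165:219 166:219 167:220 168:220 169:220 170:220 171:220 172:219 173:219 174:219 175:219 176:219 177:219 178:219 179:219 180:220 181:220 182:219 183:219 184:218 185:217 186:216 187:214 188:212 189:210 190:197 191:182 192:166 193:148 194:130 195:123 196:133 197:143 198:159 199:177 200:195 201:201 202:208 203:212 204:213 32.7 [ 0.52515034 -0.19045061  0.09529056] [-3.14018087e+00  1.63565507e-03  4.83458634e-02] [0.32896657 0.25684925 0.80419314]
```

View pics/top10.png

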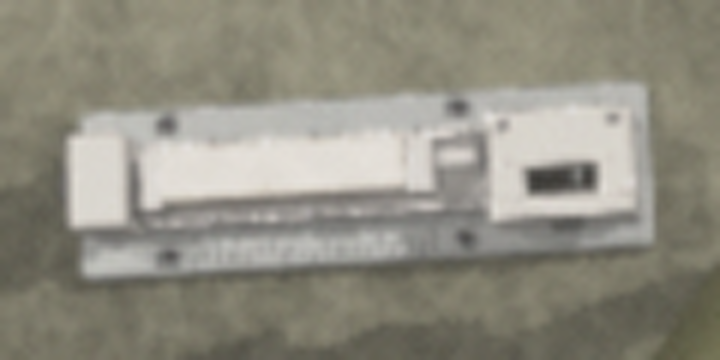

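The far edge of the anvil has now moved about 0.7 mm (roughly 2 N). One more short stroke is needed.

>>> servo_tool(
  rows=[
    [0,0.025,0,0,0,0,-1],
    [0,0.06,0,0,0,0,-1],
    [0,0.1,0,0,0,0,-1],
    [0,0.135,-0.01,0,0,0,-1],
    [0.0002,0.16,-0.02,0,0,0,-1],
    [0.0002,0.18,-0.03,0,0,0,-1],
    [0.0002,0.187,-0.037,0,0,0,-1],
    [0.0002,0.187,-0.0395,0,0,0,-1],
  ],
)

```text
time_s: 33.37
ee_pos: [0.5246, -0.0012, 0.0549]
eef_rot: [-3.14, 0.003, 0.052]
force: [0.4, -0.8, 0.5]
grip_width: 0.0004
```

>>> servo_tool(
  rows=[
    [0,0,-0.001,0,0,0,-1],
    [0,0,-0.002,0,0,0,-1],
    [0,0,-0.003,0,0,0,-1],
    [0,0,-0.0033,0,0,0,-1],
    [0,0,-0.0033,0,0,0,-1],
    [0,0,-0.0033,0,0,0,-1],
    [0,0,-0.0033,0,0,0,-1],
    [0,0,-0.0033,0,0,0,-1],
  ],
)

```text
time_s: 34.03
ee_pos: [0.5247, -0.0013, 0.0517]
eef_rot: [-3.14, 0.003, 0.052]
force: [0.2, 1.1, 0.1]
grip_width: 0.0004
```

>>> servo_tool(
  rows=[
    [0.0005,0,-0.0008,0,0,0,-1],
    [0.0005,0,-0.0014,0,0,0,-1],
    [0.0005,0,-0.0018,0,0,0,-1],
    [0.0005,0.001,-0.0018,0,0,0,-1],
    [0.0005,0.002,-0.0017,0,0,0,-1],
    [0.0005,0.003,-0.0016,0,0,0,-1],
    [0.0005,0.004,-0.0015,0,0,0,-1],
    [0.0005,0.0045,-0.0015,0,0,0,-1],
  ],
)

```text
time_s: 34.7
ee_pos: [0.5254, 0.003, 0.0505]
eef_rot: [-3.14, 0.002, 0.052]
force: [0.3, -3.8, 5.1]
grip_width: 0.0004
```

>>> servo_tool(
  rows=[
    [0,0,0.001,0,0,0,-1],
    [0,0,0.005,0,0,0,-1],
    [0,-0.025,0.02,0,0,0,-1],
    [0,-0.06,0.035,0,0,0,-1],
    [0,-0.1,0.045,0,0,0,-1],
    [0,-0.14,0.045,0,0,0,-1],
    [0,-0.175,0.045,0,0,0,-1],
    [0,-0.195,0.045,0,0,0,-1],
  ],
)

```text
time_s: 35.37
ee_pos: [0.525, -0.195, 0.0957]
eef_rot: [-3.14, 0.002, 0.05]
force: [0.2, 0.1, -0.3]
grip_width: 0.0008
```

```bash
python3 prof.py; python3 look.py 11 | tail -1
```

```text
40:134 41:139 42:147 43:155 44:162 45:165 46:168 47:170 48:171 49:171 50:172 51:172 52:172 53:172 54:171 55:169 56:166 57:162 58:162 59:163 60:165 61:179 62:194 63:205 64:208 65:213 66:213 67:213 68:212 69:211 70:209 71:207 72:201 73:195 74:196 75:203 76:209 77:213 78:217 79:220 165:220 166:220 167:220 168:220 169:220 170:220 171:220 172:220 173:220 174:220 175:220 176:220 177:219 178:219 179:219 180:219 181:220 182:219 183:218 184:217 185:216 186:215 187:213 188:212 189:211 190:206 191:199 192:192 193:172 194:152 195:140 196:143 197:146 198:160 199:178 200:195 201:202 202:208 203:212 204:213 35.5667 [ 0.52520023 -0.19163046  0.09524706] [-3.13950801e+00  2.83083796e-03  5.07319526e-02] [-0.2979024   0.40279459  0.41092862]
```

```bash
python3 - <<'E'
from fit import *
from scipy.ndimage import map_coordinates
p=cams.camera('top'); save(p,'rawtop12.png'); R,t=w2c(p)
ys=np.arange(.038,.206,.0005)
def pr(img):
    out=[]
    for off in np.arange(-.011,.0111,.001):
        X=np.stack([.5327-.041*(ys-.0975)+off,ys+.041*off,np.full_like(ys,.0468)],-1)
        c=X@R.T+t; u=c[:,0]/c[:,2]*p['fx']+p['cx']-155; v=c[:,1]/c[:,2]*p['fy']+p['cy']-155
        out.append(map_coordinates(img,[v,u],order=1))
    return np.mean(out,0)
A={}
for k in('8','9','10','11'):
    im=cv2.imread(f'pics/top{k}.png').astype(float).mean(-1); A[k]=pr(cv2.resize(im,(120,60),interpolation=cv2.INTER_AREA))
for k,a in A.items():
    s=(ys>.186)&(ys<.198); anv=np.sum(a[s]-A['8'][s])*.5
    s2=(ys>.186)&(ys<.1975)
    print(k,'anvil area',round(anv,1),'/100 mm; /120', 'min',a[(ys>.19)&(ys<.199)].min().round(), 'crossing165',[round(1000*ys[i],1) for i in range(len(ys)-1) if ys[i]>.185 and a[i]>=165>a[i+1]], 'jaw185',[round(1000*ys[i],1) for i in range(len(ys)-1) if ys[i]<.072 and a[i]<186<=a[i+1]])
E
```

```text
8 anvil area 0.0 /100 mm; /120 min 118.0 crossing165 [np.float64(191.0)] jaw185 [np.float64(50.5), np.float64(68.5)]
9 anvil area -23.8 /100 mm; /120 min 119.0 crossing165 [np.float64(191.0)] jaw185 [np.float64(61.0)]
10 anvil area 58.7 /100 mm; /120 min 129.0 crossing165 [np.float64(192.0)] jaw185 [np.float64(61.5)]
11 anvil area 189.5 /100 mm; /120 min 147.0 crossing165 [np.float64(193.5)] jaw185 [np.float64(61.5)]
```

View pics/top11.png

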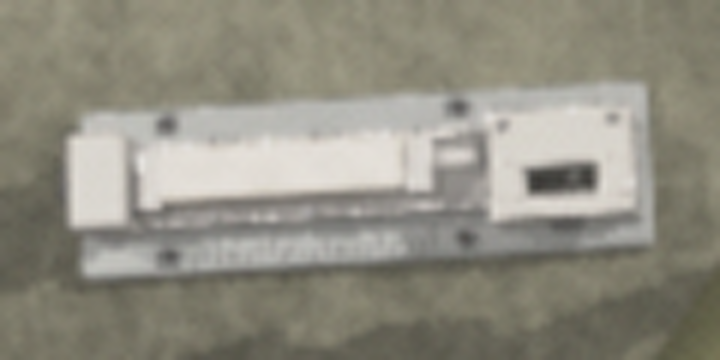

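```bash
python3 -c "
from h import *
o=ctrl.get_obs(); print(o['time_s'],o['ee_pos'],o['force']); print(hand_in())"
```

```text
35.6167 [ 0.52535446 -0.19107349  0.09534258] [ 0.37989716 -0.53872318  0.41916391]
the job is handed in; nothing more can be done
None
```

I laid the 110 mm tube in the gauge bed and rolled the thumbwheel with the closed fingertips until the jaw held the tube against the anvil. I handed the job in at about 35.6 s, with the arm raised clear and touching nothing.

**Pressure on the wheel:** it took five light strokes. The readings at the end of each move stayed below about 11 N, under the 15 N limit, though two or three were slightly above the 4–10 N light-touch range. I have no readings between those moments.

**Last checks (top camera and force readings):**
- **Tube:** its top sits at z ≈ 47 mm, so it lies flat on the bed, with no visible gap at the anvil.
- **Anvil:** its back edge has shifted about 1.5–1.9 mm, which means roughly 4.5–5.5 N on the tube. The drag at the rim, about 4 N while rolling, fits about 5 N.
- **Disagreement:** on the last stroke the jaw's edge seemed to move only about 0.3 mm, while the anvil's edge moved about 1.2 mm. A pixel covers about 2.7 mm, so the exact pressure is uncertain. The lowest value I could get from the pictures is about 2.7 N, just above the 2.5 N needed.

**What went wrong:** on the first try I lifted before the fingers had closed, so they came up empty. The tube had not moved, and I grasped it again. I did not touch the other things on the bench, but I took no final measurement of where they lie.

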